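Get the spare portafilter out from behind the jars and seat it for tamping

TASK

The spare portafilter lies on the wooden barista board behind the two jars and the dropper bottle. Clear all three onto the grey drying mat, standing upright, then seat the portafilter flat in the horseshoe of the tamping stand with its handle out through the opening, and last put each jar and the bottle back in the very pocket of the board it came from. Do not knock a jar or the bottle over.

Things in the scene. Friction and masses are not known exactly. Their poses are not given: they have to be found in the camera images.
- brown_jar: Round spice jar with a dark brown, nearly black screw lid (small green print on its top), green label, 44 mm across and 105 mm tall (lid from 85 mm up, 44 mm across). Stands upright at the start in one of the three pockets of the board. Origin: centre of its underside; z up. About 0.11 kg.
- green_jar: Round spice jar with a bright green screw lid, pale label, 46 mm across and 106 mm tall (lid from 85 mm up, 45 mm across). Stands upright at the start in one of the three pockets. Origin: centre of its underside; z up. About 0.11 kg.
- dropper: Small amber dropper bottle: round body 32 to 34 mm across, straight up to about 60 mm above its foot, then a black collar 24 mm across (62 to 77 mm) and a narrow black rubber bulb 13 mm across up to 102 mm. Stands upright at the start in one of the three pockets. Origin: centre of its underside; z up. About 0.07 kg.
- portafilter: Espresso portafilter, 211 mm long, lying flat: round steel head 70 mm across, 29 mm high, centred at x = -70 mm; neck 20 mm thick, x = -38 to -12 mm, 7 to 27 mm above the underside; black handle, x = -12 to +105 mm, 34 mm wide and high. Origin: underside, half way along; x runs from head to handle end, z up. 0.48 kg, balances at x = -21 mm. Jars stand about 12 mm clear of the handle.
- board: Wooden barista board, fixed, 254 mm (its y) by 130 mm (its x) by 22 mm high; the pockets are on its -x side. Origin: centre of its underside; z up. Three round pockets 52 mm across, 15 mm deep (floor 7 mm above the origin), centred at x = -30 mm and y = -45, +21 and +87 mm. A cork inlay behind them, top at 24 mm, carries the portafilter, whose handle points to the board's +y.
- mat: Grey ribbed silicone drying mat, fixed, 86 mm (its x) by 232 mm (its y), 4 mm thick. Origin: centre of its underside; z up. The side area for the jars and the bottle; room for three in a row along y.
- stand: Tamping stand, fixed: round dark foot 106 mm across, flat rubber seat 9.5 mm above the origin, round it a horseshoe of bright 10 mm bar, 78 mm inside diameter, top 19.5 mm up, open to +x (gap 36 mm); a low arm to +x with a handle rest as high as the seat, x = 88 to 110 mm. Origin: seat centre, underside. Seated, the portafilter points its x along the stand's, its origin 70 mm out along it.

How it is judged:
By the outcome, as a careful person would: the job done as asked, in the order asked, and still so for the second after the job is handed in, with the robot touching nothing.
It also fails if it takes over 150 s, if anything falls off the work surface, if the arm or the gripper's body presses on something with over 40 N, if the wrist force passes 120 N, or if a joint passes its speed limit or range.

ROBOT

A 6-joint arm with a two-finger parallel gripper is mounted at the origin on a cart in front of the work surface, level with it; the furniture and walls round the work are solid. World frame = base frame: x ahead of the robot, y to its left, z up, the work surface at z = 0. Lengths are in mm, angles in rad, forces in N, time in s.
With the tool pointing down it reaches from about 375 to 750 mm from the base axis. Payload 9 kg.
Tool frame: the origin (TCP) lies on the centre line of the jaws, within the pads' length; the fingertips stand 8 mm ahead of it and the grasp point (between the pads) lies 11 mm behind it; z points along the fingers, y is the line along which they close (so a half turn about z gives the same grasp; the last joint's range is limited). The gripper opens to 85 mm and grips with 20 to 120 N. Pads are 22 mm wide; open, the fingers measure 114 mm over their backs; the gripper's body (76 mm by 85 mm) begins 54 mm behind the grasp point. The pads swing forward as they close: fully open they stand 13 mm farther back than shut.
Start: joints at [1.11, 0.104, 0.097, 1.564, 0, 1.353], TCP at [144.255, 582.431, 239.331] pointing down, gripper open.
Joint ranges: [-2.99, 2.99], [-0.84, 1.86], [-1.1, 1.16], [-1.84, 2.11], [-1.51, 1.56], [-3.14, 3.14]. Speed limits (rad/s): [2.22, 2.22, 2.57, 3.14, 3.14, 3.14].

INTERFACE

Orientations are given as a unit quaternion [x, y, z, w].
In Python, from cell import env, viewer gives the robot as it stands.
- The arm moves only by the tool arm_command, never from a script. Its argument "motion" is a list of rows, each an object of numbers: "dx", "dy", "dz": the shift along the world's x, y, z in m; "rx", "ry", "rz": the turn, a rotation vector about the world's x, y, z in degrees; "hand": the finger opening in m, from 0 to 0.0854. A call has 1 to 20 rows; each row shifts and turns the commanded pose from where the row before left it; what a row does not reach is not made up. A row lasts 1/10 s, in which the tool goes at most 50 mm and 8.59 degrees, less where a joint would pass 70% of its speed; a pose out of reach is approached as far as the arm can. A call with a gripper value outside its range is refused whole. The fingers move at their own pace and stop on an object; "force" is the grip in N (left out, the last holds). Time passes only in rows, so rows that do not move let the fingers close. It gives the time, the measured TCP pose, the force, the opening and the grip force at its end, in the units of the state.
- env.observe(): the state, without advancing time (a new reading comes with each control period).
- viewer.read_camera(name): name is "side" or "top" or "wrist"; returns the picture (480x640x3 uint8, red, green, blue); there is no depth.
- viewer.calibration(name): a dict with "fovy" (degrees; the focal length in pixels is half the picture's height over the tangent of half this angle, whatever the lens; pixels are square), "cx", "cy" (the principal point, pixels), "extrinsics" (4x4, takes a point from camera to world coordinates). Camera axes: x right, y down, z forward; pixel columns grow to the right and rows downward; lengths in mm; the calibration is good to about 2 mm. A picture is of the moment at which its call begins: read the wrist's pose just before it. calibration takes no time and is no camera call; for the wrist camera it gives the pose at the moment of the call.
- env.hand_in(): hands the job in; it is judged then, once.
The state is a dict: "clock": time; "qpos": joint angles; "dq": joint speeds; "tau": joint torques, N m; "position": TCP position; "tool_rot": TCP orientation; "contact_force": force on the tool from outside, world axes, zero at the start; "wrist_torque": the same for the moment, N m; "opening": finger opening in mm; "gripper_force": force on a finger pad.
Only numpy, scipy, OpenCV 4.12 (cv2) and the standard library are available. Lean on these libraries where they do the work, as an engineer would, in place of code of your own. Each camera call takes 0.05 s, during which the arm holds its last target. There are 200 camera calls.

## Working session

There is one attempt and no reset: what is moved stays moved. The work goes in short steps, Python scripts to look and compute and a tool call to move; the robot and the scene stay as the last step left them, time stands still between calls to the robot, and variables do not carry over. Pictures are saved under pics/ and viewed, at most 14 in all, crops included, and the job is handed in when it is done.

Besides the shell and the picture viewer there is one more tool, called after "Emit:" in YAML: its name, and indented under it one key for each argument. arm_command: Moves the arm, as the interface text tells. Its arguments: {"type":"object","properties":{"motion":{"type":"array"},"force":{"type":"number"}},"required":["motion"]}

```bash
mkdir -p pics; ls
python3 - <<'E'
from cell import env, viewer
import cv2,json
for n in ("top","side"):
    im=viewer.read_camera(n); cv2.imwrite(f"pics/{n}0.png",im[:,:,::-1])
    c=viewer.calibration(n); print(n,c)
print(env.observe())
E
```

```text
pics
top {'fovy': 55.16045752905161, 'cx': 315.7722390259068, 'cy': 236.11552820967228, 'extrinsics': array([[-1.72013251e-02, -9.87789771e-01,  1.54840181e-01,
         3.92512508e+02],
       [-9.99514732e-01,  2.10103837e-02,  2.29970299e-02,
         1.02099397e+01],
       [-2.59694825e-02, -1.54369463e-01, -9.87671836e-01,
         8.98961944e+02],
       [ 0.00000000e+00,  0.00000000e+00,  0.00000000e+00,
         1.00000000e+00]])}
side {'fovy': 47.51696000140757, 'cx': 319.6466800154761, 'cy': 249.82560431735055, 'extrinsics': array([[ 9.95929282e-01, -3.68297464e-02,  8.22705052e-02,
         4.20727496e+02],
       [-9.01368307e-02, -4.02196192e-01,  9.11105688e-01,
        -1.01333032e+03],
       [-4.66907522e-04, -9.14812436e-01, -4.03878681e-01,
         4.99720825e+02],
       [ 0.00000000e+00,  0.00000000e+00,  0.00000000e+00,
         1.00000000e+00]])}
{'clock': 0.1, 'qpos': array([1.11029590e+00, 1.04626693e-01, 9.65677907e-02, 1.56389114e+00,
       2.21118567e-05, 1.35311717e+00]), 'dq': array([-0.00060546, -0.00179852,  0.00195276,  0.00043047,  0.00078174,
        0.00107402]), 'tau': array([ 7.58312963e-03, -5.58209109e+01,  5.04719245e+01,  1.31315427e-02,
       -2.42989599e-04,  8.44104051e-06]), 'position': array([144.11211888, 582.15252642, 238.61904536]), 'tool_rot': array([ 1.21112566e-01,  9.92638612e-01, -5.40332548e-04, -2.02305856e-04]), 'contact_force': array([-0.43253424, -0.69533559,  0.3704424 ]), 'wrist_torque': array([ 0.00088793, -0.0479417 , -0.02433509]), 'gripper_force': 0.0, 'opening': 85.20736269295347}
```

View pics/top0.png

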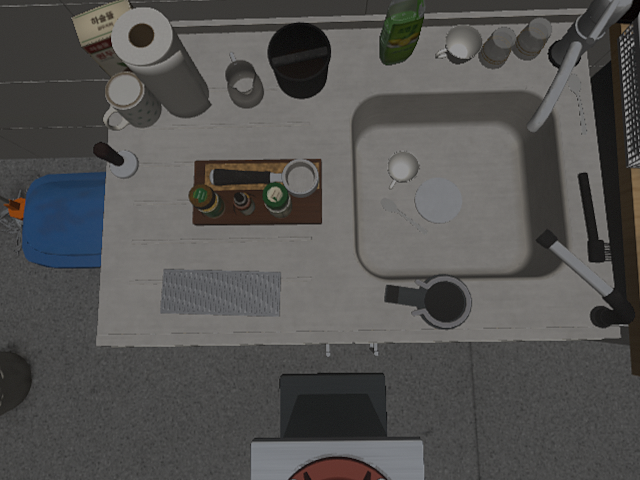

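View pics/side0.png

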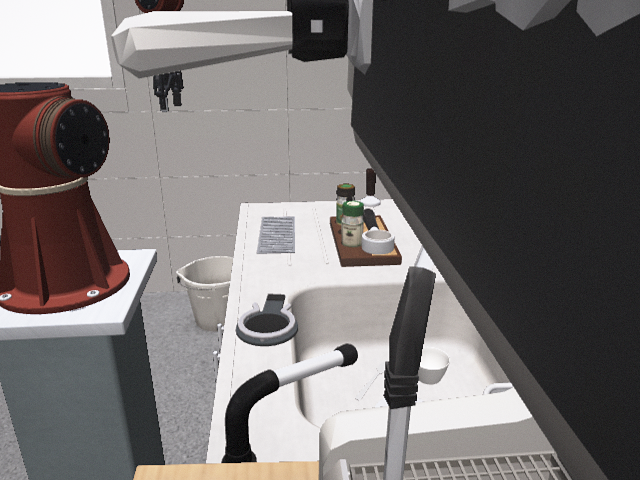

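```bash
cat > h.py <<'E'
from cell import env, viewer
import cv2, numpy as np
from scipy.spatial.transform import Rotation as R
def px2w(n,u,v,z,c=None):
    c=c or viewer.calibration(n); f=240/np.tan(np.radians(c["fovy"]/2)); E=c["extrinsics"]
    d=E[:3,:3]@np.array([(u-c["cx"])/f,(v-c["cy"])/f,1]); o=E[:3,3]
    return (o+d*(z-o[2])/d[2]).round(1)
def w2px(n,p,c=None):
    c=c or viewer.calibration(n); f=240/np.tan(np.radians(c["fovy"]/2)); E=c["extrinsics"]
    q=E[:3,:3].T@(np.array(p,float)-E[:3,3]); return (f*q[0]/q[2]+c["cx"]).round(1),(f*q[1]/q[2]+c["cy"]).round(1)
def crop(im,x0,y0,w,h,s,name):
    o=cv2.resize(im[y0:y0+h,x0:x0+w],None,fx=s,fy=s,interpolation=cv2.INTER_CUBIC)
    if name: cv2.imwrite(f"pics/{name}.png",o)
    return o
E
python3 - <<'E'
import cv2,numpy as np
from h import *
im=cv2.imread("pics/top0.png")
crop(im,180,145,160,100,5,"c_board")
a=crop(im,150,262,160,60,5,None); b=crop(im,370,266,160,60,5,None)
cv2.imwrite("pics/c_ms.png",np.vstack([a,b]))
E
```

```text
(no output)
```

View pics/c_board.png

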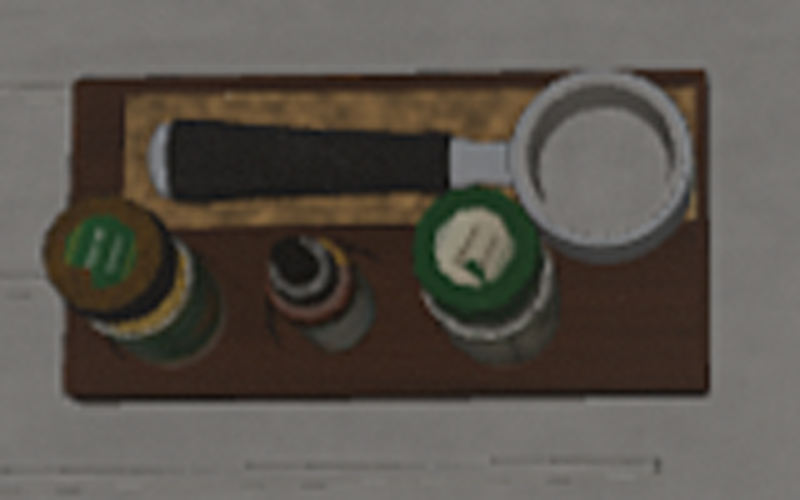

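View pics/c_ms.png

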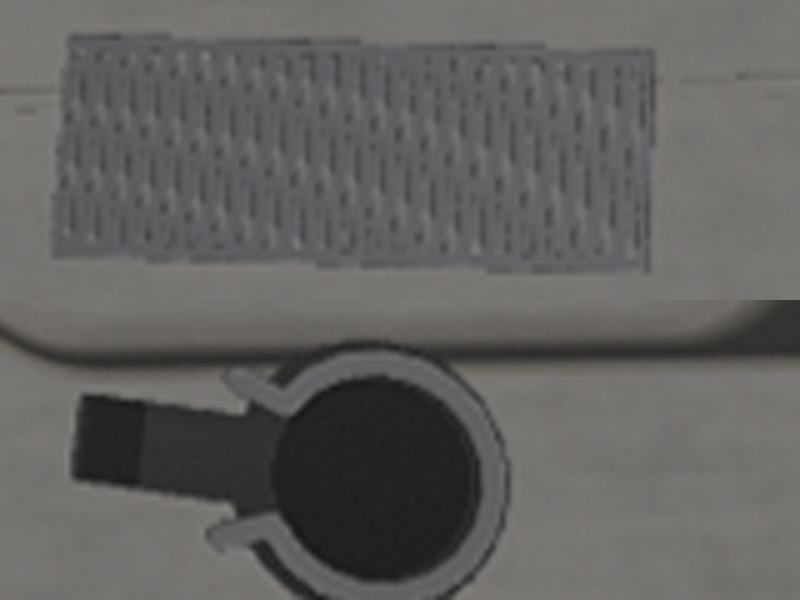

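Run:
```python
from h import *
def P(l,x,y,ox,oy,z): print(l,px2w("top",(x+.5)/5-.5+ox,(y+.5)/5-.5+oy,z))
B=(180,145)
for c in ((75,78),(708,70),(710,392),(65,393)): P("board",*c,*B,22)
P("cork TL",124,94,*B,24);P("cork BL",124,225,*B,24)
P("brown",107,256,*B,112);P("green",478,252,*B,113);P("drop",292,258,*B,109)
P("head",602,158,*B,53);P("hend",150,160,*B,41);P("hbeg",450,162,*B,41)
for c in ((70,37),(655,50),(648,272),(52,257)): P("mat",*c,150,262,4)
P("seat",377,178,370,266,9.5);P("arm",78,138,370,266,9.5)
P("tip",232,77,370,266,19.5);P("tip",217,238,370,266,19.5)
P("ringR",508,178,370,266,5);P("ringtop",375,42,370,266,5)
```

```text
board [688.6 270.1  22. ]
board [685.4  17.2  22. ]
board [555.5  18.9  22. ]
board [560.7 271.   22. ]
cork TL [680.8 249.7  24. ]
cork BL [627.2 248.6  24. ]
brown [592.4 230.5 112. ]
green [590.5  98.7 113. ]
drop [590.9 165.3 109. ]
head [641.3  58.   53. ]
hend [648.4 234.4  41. ]
hbeg [644.7 117.5  41. ]
mat [473.7 331.6   4. ]
mat [464.2 100.9   4. ]
mat [378.8 104.1   4. ]
mat [388.4 335.7   4. ]
seat [ 401.3 -213.     9.5]
arm [ 418.5 -100.2    9.5]
tip [ 440.1 -158.1   19.5]
tip [ 380.  -149.4   19.5]
ringR [ 400.5 -263.8    5. ]
ringtop [ 453.3 -216.5    5. ]
```

Emit:
arm_command:
  motion:
    - {"dx": 0.032,"dy": -0.03,"dz": 0.004,"rz": -5.4}
    - {"dx": 0.032,"dy": -0.03,"dz": 0.004,"rz": -5.4}
    - {"dx": 0.032,"dy": -0.03,"dz": 0.004,"rz": -5.4}
    - {"dx": 0.032,"dy": -0.03,"dz": 0.004,"rz": -5.4}
    - {"dx": 0.032,"dy": -0.03,"dz": 0.004,"rz": -5.4}
    - {"dx": 0.032,"dy": -0.03,"dz": 0.004,"rz": -5.4}
    - {"dx": 0.032,"dy": -0.03,"dz": 0.004,"rz": -5.4}
    - {"dx": 0.032,"dy": -0.03,"dz": 0.004,"rz": -5.4}
    - {"dx": 0.032,"dy": -0.03,"dz": 0.004,"rz": -5.4}
    - {"dx": 0.032,"dy": -0.03,"dz": 0.004,"rz": -5.4}
    - {"dx": 0.032,"dy": -0.03,"dz": 0.004,"rz": -5.4}
    - {"dx": 0.032,"dy": -0.03,"dz": 0.004,"rz": -5.4}
    - {"dx": 0.032,"dy": -0.03,"dz": 0.004,"rz": -5.4}
    - {"dx": 0.032,"dy": -0.03,"dz": 0.004,"rz": -5.4}
    - {}

```text
invalid input
```

Run:
```python
from h import *
s=env.observe(); im=viewer.read_camera("wrist"); c=viewer.calibration("wrist")
cv2.imwrite("pics/w1.png",im[:,:,::-1]); np.save("w1.npy",c,allow_pickle=True)
t=R.from_quat(s["tool_rot"]).as_matrix(); print(s["position"],t.round(3),s["qpos"].round(2),c)
```

```text
[144.11211888 582.15252642 238.61904536] [[-0.971  0.24  -0.001]
 [ 0.24   0.971 -0.001]
 [ 0.    -0.001 -1.   ]] [1.11 0.1  0.1  1.56 0.   1.35] {'fovy': 71.18349128295974, 'cx': 314.48786021190244, 'cy': 242.74566440286776, 'extrinsics': array([[ 2.39920305e-01,  9.19344151e-01,  3.11840632e-01,
         6.47588080e+01],
       [ 9.70790592e-01, -2.26553625e-01, -7.89878609e-02,
         6.02206794e+02],
       [-1.96840227e-03,  3.21682743e-01, -9.46845467e-01,
         3.73599477e+02],
       [ 0.00000000e+00,  0.00000000e+00,  0.00000000e+00,
         1.00000000e+00]])}
```

View pics/w1.png

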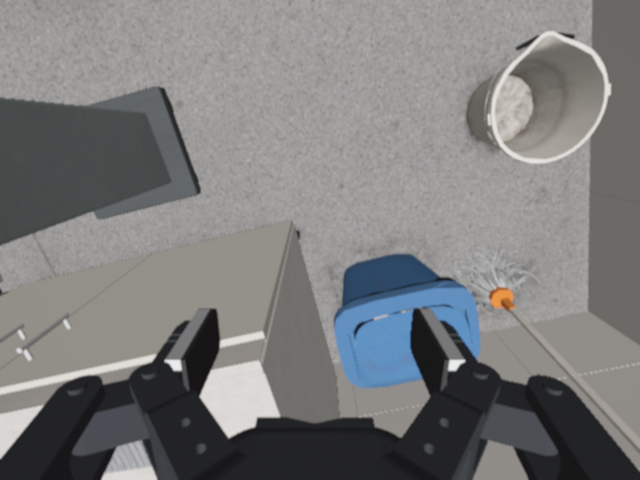

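The move was refused, most likely because of the empty row, so this picture only shows the floor beside the cart. I'll send it again without that row.

Emit:
arm_command:
  motion:
    - {"dx": 0.032,"dy": -0.03,"dz": 0.004,"rz": -5.4}
    - {"dx": 0.032,"dy": -0.03,"dz": 0.004,"rz": -5.4}
    - {"dx": 0.032,"dy": -0.03,"dz": 0.004,"rz": -5.4}
    - {"dx": 0.032,"dy": -0.03,"dz": 0.004,"rz": -5.4}
    - {"dx": 0.032,"dy": -0.03,"dz": 0.004,"rz": -5.4}
    - {"dx": 0.032,"dy": -0.03,"dz": 0.004,"rz": -5.4}
    - {"dx": 0.032,"dy": -0.03,"dz": 0.004,"rz": -5.4}
    - {"dx": 0.032,"dy": -0.03,"dz": 0.004,"rz": -5.4}
    - {"dx": 0.032,"dy": -0.03,"dz": 0.004,"rz": -5.4}
    - {"dx": 0.032,"dy": -0.03,"dz": 0.004,"rz": -5.4}
    - {"dx": 0.032,"dy": -0.03,"dz": 0.004,"rz": -5.4}
    - {"dx": 0.032,"dy": -0.03,"dz": 0.004,"rz": -5.4}
    - {"dx": 0.032,"dy": -0.03,"dz": 0.004,"rz": -5.4}
    - {"dx": 0.032,"dy": -0.03,"dz": 0.004,"rz": -5.4}
    - {"dz": 0.0}

```text
invalid input
```

Emit:
arm_command:
  motion:
    - {"dx": 0.03,"dy": -0.03,"dz": 0.004,"rx": 0,"ry": 0,"rz": -5.4,"hand": 0.085}

```text
clock: 0.25
position: [172.1, 553.4, 241.9]
tool_rot: [0.166, 0.986, -0.001, -0.001]
contact_force: [1.1, -0.1, 0.3]
opening: 85.4
gripper_force: 0.0
```

Emit:
arm_command:
  motion:
    - {"dx": 0.032,"dy": -0.03,"dz": 0.004,"rz": -5.4,"hand": 0.085}
    - {"dx": 0.032,"dy": -0.03,"dz": 0.004,"rz": -5.4,"hand": 0.085}
    - {"dx": 0.032,"dy": -0.03,"dz": 0.004,"rz": -5.4,"hand": 0.085}
    - {"dx": 0.032,"dy": -0.03,"dz": 0.004,"rz": -5.4,"hand": 0.085}
    - {"dx": 0.032,"dy": -0.03,"dz": 0.004,"rz": -5.4,"hand": 0.085}
    - {"dx": 0.032,"dy": -0.03,"dz": 0.004,"rz": -5.4,"hand": 0.085}

```text
invalid input
```

Emit:
arm_command:
  motion:
    - {"dx": 0.032,"dy": -0.03,"dz": 0.004,"rx": 0,"ry": 0,"rz": -5.4,"hand": 0.085}
    - {"dx": 0.032,"dy": -0.03,"dz": 0.004,"rx": 0,"ry": 0,"rz": -5.4,"hand": 0.085}
    - {"dx": 0.032,"dy": -0.03,"dz": 0.004,"rx": 0,"ry": 0,"rz": -5.4,"hand": 0.085}
    - {"dx": 0.032,"dy": -0.03,"dz": 0.004,"rx": 0,"ry": 0,"rz": -5.4,"hand": 0.085}
    - {"dx": 0.032,"dy": -0.03,"dz": 0.004,"rx": 0,"ry": 0,"rz": -5.4,"hand": 0.085}
    - {"dx": 0.032,"dy": -0.03,"dz": 0.004,"rx": 0,"ry": 0,"rz": -5.4,"hand": 0.085}
    - {"dx": 0.032,"dy": -0.03,"dz": 0.004,"rx": 0,"ry": 0,"rz": -5.4,"hand": 0.085}
    - {"dx": 0.032,"dy": -0.03,"dz": 0.004,"rx": 0,"ry": 0,"rz": -5.4,"hand": 0.085}
    - {"dx": 0.032,"dy": -0.03,"dz": 0.004,"rx": 0,"ry": 0,"rz": -5.4,"hand": 0.085}
    - {"dx": 0.032,"dy": -0.03,"dz": 0.004,"rx": 0,"ry": 0,"rz": -5.4,"hand": 0.085}
    - {"dx": 0.032,"dy": -0.03,"dz": 0.004,"rx": 0,"ry": 0,"rz": -5.4,"hand": 0.085}
    - {"dx": 0.032,"dy": -0.03,"dz": 0.004,"rx": 0,"ry": 0,"rz": -5.4,"hand": 0.085}
    - {"dx": 0,"dy": 0,"dz": 0,"rx": 0,"ry": 0,"rz": 0,"hand": 0.085}
    - {"dx": 0,"dy": 0,"dz": 0,"rx": 0,"ry": 0,"rz": 0,"hand": 0.085}

```text
clock: 1.65
position: [558.6, 191.6, 290.7]
tool_rot: [0.67, 0.742, -0.0, -0.0]
contact_force: [-0.4, -0.2, -0.2]
opening: 85.0
gripper_force: 0.0
```

Run:
```python
from h import *
s=env.observe(); c=viewer.calibration("wrist"); im=viewer.read_camera("wrist")
cv2.imwrite("pics/w2.png",im[:,:,::-1]); np.save("w2.npy",c,allow_pickle=True)
print(s["clock"],s["position"],s["tool_rot"],s["qpos"].round(2),c["extrinsics"].round(2))
```

```text
1.65 [558.59010408 191.61989897 290.72554003] [ 6.70365890e-01  7.42030504e-01 -3.54823982e-04 -4.23032848e-04] [0.11 0.1  0.18 1.66 0.   1.58] [[ 9.9000e-01  1.0000e-01  3.0000e-02  5.5131e+02]
 [ 1.0000e-01 -9.4000e-01 -3.2000e-01  2.7400e+02]
 [-0.0000e+00  3.2000e-01 -9.5000e-01  4.2558e+02]
 [ 0.0000e+00  0.0000e+00  0.0000e+00  1.0000e+00]]
```

View pics/w2.png

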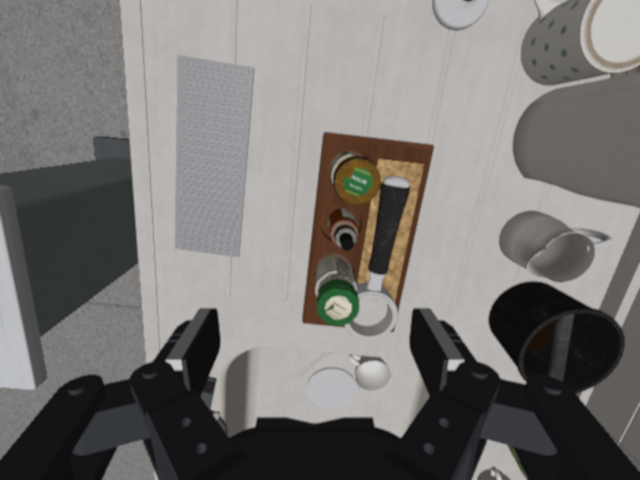

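Picture w2 shows the board below the gripper. The brown lid is at (357,182), the dropper bulb at (348,242), the green lid at (338,303), the portafilter head at (373,312) and the mat on the left.

Run:
```python
from h import *
c=np.load("w2.npy",allow_pickle=True).item()
for l,u,v,z in (("brown",357,182,112),("drop",348,242,109),("green",338,303,113),("head",373,312,53),("hend",397,183,41),("hbeg",379,272,41),
 ("b",324,133,22),("b",433,145,22),("b",303,322,22),("m",178,56,4),("m",253,67,4),("m",240,255,4),("m",175,247,4)): print(l,px2w("",u,v,z,c))
```

```text
brown [595.1 231.1 112. ]
drop [595.1 170.9 109. ]
green [593.1 104.1 113. ]
head [646.7  63.4  53. ]
hend [650.6 225.   41. ]
hbeg [648.2 113.5  41. ]
b [562.2 270.2  22. ]
b [689. 270.  22.]
b [560.8  20.4  22. ]
m [391.4 334.7   4. ]
m [475.2 332.2   4. ]
m [467.5 103.5   4. ]
m [380.9 106.1   4. ]
```

Emit:
arm_command:
  motion:
    - {"dx": 0.0175,"dy": 0.02,"dz": -0.035,"rx": 0,"ry": 0,"rz": -3.2,"hand": 0.085}
    - {"dx": 0.0175,"dy": 0.0195,"dz": -0.035,"rx": 0,"ry": 0,"rz": -3.2,"hand": 0.085}
    - {"dx": 0,"dy": 0,"dz": -0.045,"rx": 0,"ry": 0,"rz": 0,"hand": 0.085}
    - {"dx": 0,"dy": 0,"dz": -0.04,"rx": 0,"ry": 0,"rz": 0,"hand": 0.085}
    - {"dx": 0,"dy": 0,"dz": -0.035,"rx": 0,"ry": 0,"rz": 0,"hand": 0.085}
    - {"dx": 0,"dy": 0,"dz": -0.02,"rx": 0,"ry": 0,"rz": 0,"hand": 0.085}
    - {"dx": 0,"dy": 0,"dz": 0,"rx": 0,"ry": 0,"rz": 0,"hand": 0.085}

```text
clock: 2.4
position: [589.9, 232.8, 77.8]
tool_rot: [0.709, 0.705, -0.002, -0.002]
contact_force: [0.2, -0.6, -0.0]
opening: 84.9
gripper_force: 0.0
```

Run:
```python
from h import *
s=env.observe(); c=viewer.calibration("wrist"); im=viewer.read_camera("wrist")
cv2.imwrite("pics/w3.png",im[:,:,::-1])
print(s["clock"],s["position"],s["tool_rot"],s["contact_force"])
```

```text
2.4 [589.87352468 232.77381698  77.75904784] [ 0.7094132   0.70478665 -0.00238625 -0.00173241] [ 0.18366884 -0.63905087 -0.04197973]
```

View pics/w3.png

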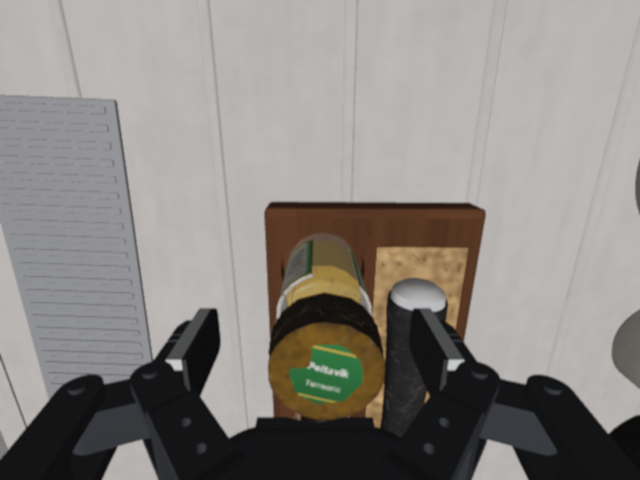

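The jar is between the open fingers. Its lid centre is at (327,370), slightly right of the finger centre line at about x=316.

Run:
```python
from h import *
print(env.observe()["position"], px2w("wrist",327,370,112), viewer.calibration("wrist")["extrinsics"].round(2))
```

```text
[591.39254779 232.80538747  80.3549888 ] [597.2 230.2 112. ] [[ 1.0000e+00 -1.0000e-02 -0.0000e+00  5.9328e+02]
 [-1.0000e-02 -9.5000e-01 -3.2000e-01  3.1568e+02]
 [-0.0000e+00  3.2000e-01 -9.5000e-01  2.1520e+02]
 [ 0.0000e+00  0.0000e+00  0.0000e+00  1.0000e+00]]
```

Emit:
arm_command:
  motion:
    - {"dx": 0.004,"dy": -0.001,"dz": 0,"rx": 0,"ry": 0,"rz": 0,"hand": 0.085}
    - {"dx": 0,"dy": 0,"dz": 0,"rx": 0,"ry": 0,"rz": 0,"hand": 0.03}
    - {"dx": 0,"dy": 0,"dz": 0,"rx": 0,"ry": 0,"rz": 0,"hand": 0.03}
    - {"dx": 0,"dy": 0,"dz": 0,"rx": 0,"ry": 0,"rz": 0,"hand": 0.03}
    - {"dx": 0,"dy": 0,"dz": 0,"rx": 0,"ry": 0,"rz": 0,"hand": 0.03}
    - {"dx": 0,"dy": 0,"dz": 0,"rx": 0,"ry": 0,"rz": 0,"hand": 0.03}
    - {"dx": 0,"dy": 0,"dz": 0,"rx": 0,"ry": 0,"rz": 0,"hand": 0.03}
    - {"dx": 0,"dy": 0,"dz": 0,"rx": 0,"ry": 0,"rz": 0,"hand": 0.03}
  force: 40

```text
clock: 3.25
position: [597.5, 231.0, 82.5]
tool_rot: [0.71, 0.704, 0.0, 0.0]
contact_force: [-2.4, -1.2, 5.3]
opening: 43.6
gripper_force: 39.8
```

Emit:
arm_command:
  motion:
    - {"dx": 0,"dy": 0,"dz": 0.02,"rx": 0,"ry": 0,"rz": 0,"hand": 0.03}
    - {"dx": 0,"dy": 0,"dz": 0.03,"rx": 0,"ry": 0,"rz": 0,"hand": 0.03}
    - {"dx": 0,"dy": 0,"dz": 0.03,"rx": 0,"ry": 0,"rz": 0,"hand": 0.03}
    - {"dx": -0.024,"dy": 0.01,"dz": 0,"rx": 0,"ry": 0,"rz": 0,"hand": 0.03}
    - {"dx": -0.024,"dy": 0.01,"dz": 0,"rx": 0,"ry": 0,"rz": 0,"hand": 0.03}
    - {"dx": -0.024,"dy": 0.01,"dz": 0,"rx": 0,"ry": 0,"rz": 0,"hand": 0.03}
    - {"dx": -0.024,"dy": 0.01,"dz": 0,"rx": 0,"ry": 0,"rz": 0,"hand": 0.03}
    - {"dx": -0.024,"dy": 0.01,"dz": 0,"rx": 0,"ry": 0,"rz": 0,"hand": 0.03}
    - {"dx": -0.024,"dy": 0.01,"dz": 0,"rx": 0,"ry": 0,"rz": 0,"hand": 0.03}
    - {"dx": -0.023,"dy": 0.0075,"dz": 0,"rx": 0,"ry": 0,"rz": 0,"hand": 0.03}
    - {"dx": 0,"dy": 0,"dz": -0.03,"rx": 0,"ry": 0,"rz": 0,"hand": 0.03}
    - {"dx": 0,"dy": 0,"dz": -0.03,"rx": 0,"ry": 0,"rz": 0,"hand": 0.03}
    - {"dx": 0,"dy": 0,"dz": -0.01,"rx": 0,"ry": 0,"rz": 0,"hand": 0.03}
    - {"dx": 0,"dy": 0,"dz": 0,"rx": 0,"ry": 0,"rz": 0,"hand": 0.03}
    - {"dx": 0,"dy": 0,"dz": 0,"rx": 0,"ry": 0,"rz": 0,"hand": 0.03}

```text
clock: 4.75
position: [430.9, 298.5, 92.6]
tool_rot: [0.71, 0.704, 0.001, 0.0]
contact_force: [0.3, 0.2, -0.4]
opening: 43.5
gripper_force: 40.9
```

Emit:
arm_command:
  motion:
    - {"dx": 0,"dy": 0,"dz": -0.009,"rx": 0,"ry": 0,"rz": 0,"hand": 0.03}
    - {"dx": 0,"dy": 0,"dz": -0.002,"rx": 0,"ry": 0,"rz": 0,"hand": 0.03}
    - {"dx": 0,"dy": 0,"dz": 0,"rx": 0,"ry": 0,"rz": 0,"hand": 0.03}
    - {"dx": 0,"dy": 0,"dz": 0,"rx": 0,"ry": 0,"rz": 0,"hand": 0.03}

```text
clock: 5.15
position: [430.4, 298.5, 80.5]
tool_rot: [0.71, 0.704, 0.0, 0.0]
contact_force: [0.9, 0.3, -0.3]
opening: 43.0
gripper_force: 40.9
```

Emit:
arm_command:
  motion:
    - {"dx": 0,"dy": 0,"dz": -0.001,"rx": 0,"ry": 0,"rz": 0,"hand": 0.03}
    - {"dx": 0,"dy": 0,"dz": -0.001,"rx": 0,"ry": 0,"rz": 0,"hand": 0.03}
    - {"dx": 0,"dy": 0,"dz": 0,"rx": 0,"ry": 0,"rz": 0,"hand": 0.03}

```text
clock: 5.45
position: [430.6, 298.7, 79.4]
tool_rot: [0.71, 0.704, 0.001, 0.0]
contact_force: [-2.7, -0.5, 7.7]
opening: 43.6
gripper_force: 41.9
```

Emit:
arm_command:
  motion:
    - {"dx": 0,"dy": 0,"dz": 0,"rx": 0,"ry": 0,"rz": 0,"hand": 0.085}
    - {"dx": 0,"dy": 0,"dz": 0,"rx": 0,"ry": 0,"rz": 0,"hand": 0.085}
    - {"dx": 0,"dy": 0,"dz": 0,"rx": 0,"ry": 0,"rz": 0,"hand": 0.085}
    - {"dx": 0,"dy": 0,"dz": 0,"rx": 0,"ry": 0,"rz": 0,"hand": 0.085}
    - {"dx": 0,"dy": 0,"dz": 0.02,"rx": 0,"ry": 0,"rz": 0,"hand": 0.085}
    - {"dx": 0,"dy": 0,"dz": 0.04,"rx": 0,"ry": 0,"rz": 0,"hand": 0.085}
    - {"dx": 0,"dy": 0,"dz": 0.04,"rx": 0,"ry": 0,"rz": 0,"hand": 0.085}
    - {"dx": 0.018,"dy": -0.022,"dz": 0,"rx": 0,"ry": 0,"rz": 0,"hand": 0.085}
    - {"dx": 0.018,"dy": -0.022,"dz": 0,"rx": 0,"ry": 0,"rz": 0,"hand": 0.085}
    - {"dx": 0.018,"dy": -0.022,"dz": 0,"rx": 0,"ry": 0,"rz": 0,"hand": 0.085}
    - {"dx": 0.018,"dy": -0.022,"dz": 0,"rx": 0,"ry": 0,"rz": 0,"hand": 0.085}
    - {"dx": 0.018,"dy": -0.022,"dz": 0,"rx": 0,"ry": 0,"rz": 0,"hand": 0.085}
    - {"dx": 0.018,"dy": -0.022,"dz": 0,"rx": 0,"ry": 0,"rz": 0,"hand": 0.085}
    - {"dx": 0.018,"dy": -0.022,"dz": 0,"rx": 0,"ry": 0,"rz": 0,"hand": 0.085}
    - {"dx": 0.018,"dy": -0.022,"dz": 0,"rx": 0,"ry": 0,"rz": 0,"hand": 0.085}
    - {"dx": 0.021,"dy": -0.022,"dz": 0,"rx": 0,"ry": 0,"rz": 0,"hand": 0.085}
    - {"dx": 0,"dy": 0,"dz": 0,"rx": 0,"ry": 0,"rz": 0,"hand": 0.085}

```text
clock: 7.15
position: [597.0, 97.7, 177.7]
tool_rot: [0.711, 0.703, -0.0, 0.0]
contact_force: [0.1, 0.1, -0.1]
opening: 84.9
gripper_force: 0.0
```

Run:
```python
from h import *
s=env.observe(); c=viewer.calibration("wrist"); im=viewer.read_camera("wrist")
np.save("w4.npy",c,allow_pickle=True)
cv2.imwrite("pics/w4.png",im[:,:,::-1])
print(s["clock"],s["position"],s["tool_rot"],s["contact_force"])
```

```text
7.15 [596.9565591   97.69947151 177.70174445] [ 7.11344115e-01  7.02843806e-01 -1.39383236e-04  3.39388880e-04] [ 0.0850467   0.12219945 -0.07994643]
```

View pics/w4.png

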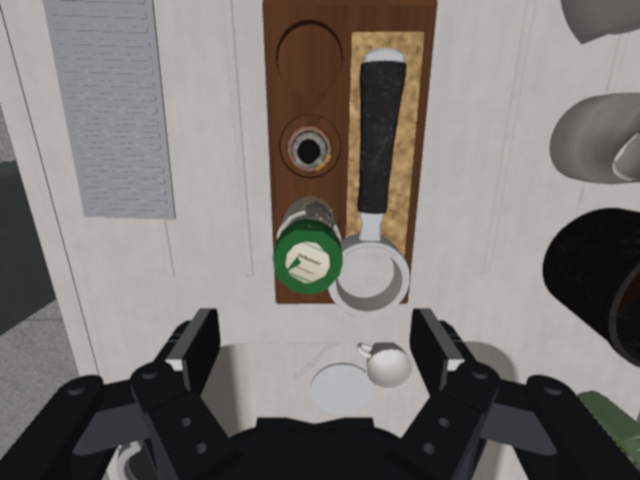

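Picture w4: the green lid is at (308,256), the dropper bulb at (309,152), the empty brown pocket at (310,50), the head rim centre at (369,273) and the handle end at (384,58).

Run:
```python
from h import *
c=np.load("w4.npy",allow_pickle=True).item()
for l,u,v,z in (("green",308,256,113),("drop",309,152,109),("bpocket",310,51,22),("head",369,273,53),("hend",384,58,44),("handle near neck",372,210,41)): print(l,px2w("",u,v,z,c))
```

```text
green [593.9 103.6 113. ]
drop [595.6 167.4 109. ]
bpocket [596.2 236.6  22. ]
head [643.7  64.5  53. ]
hend [649.  227.4  44. ]
handle near neck [645.9 116.   41. ]
```

Emit:
arm_command:
  motion:
    - {"dx": -0.003,"dy": 0.0045,"dz": -0.03,"rx": 0,"ry": 0,"rz": 0,"hand": 0.085}
    - {"dx": 0,"dy": 0,"dz": -0.03,"rx": 0,"ry": 0,"rz": 0,"hand": 0.085}
    - {"dx": 0,"dy": 0,"dz": -0.025,"rx": 0,"ry": 0,"rz": 0,"hand": 0.085}
    - {"dx": 0,"dy": 0,"dz": -0.011,"rx": 0,"ry": 0,"rz": 0,"hand": 0.085}
    - {"dx": 0,"dy": 0,"dz": 0,"rx": 0,"ry": 0,"rz": 0,"hand": 0.085}
    - {"dx": 0,"dy": 0,"dz": 0,"rx": 0,"ry": 0,"rz": 0,"hand": 0.03}
    - {"dx": 0,"dy": 0,"dz": 0,"rx": 0,"ry": 0,"rz": 0,"hand": 0.03}
    - {"dx": 0,"dy": 0,"dz": 0,"rx": 0,"ry": 0,"rz": 0,"hand": 0.03}
    - {"dx": 0,"dy": 0,"dz": 0,"rx": 0,"ry": 0,"rz": 0,"hand": 0.03}
    - {"dx": 0,"dy": 0,"dz": 0,"rx": 0,"ry": 0,"rz": 0,"hand": 0.03}
    - {"dx": 0,"dy": 0,"dz": 0,"rx": 0,"ry": 0,"rz": 0,"hand": 0.03}
    - {"dx": 0,"dy": 0,"dz": 0,"rx": 0,"ry": 0,"rz": 0,"hand": 0.03}
  force: 40

```text
clock: 8.4
position: [593.1, 104.9, 84.0]
tool_rot: [0.71, 0.704, 0.001, 0.001]
contact_force: [-1.1, 0.1, 6.7]
opening: 44.4
gripper_force: 40.3
```

Emit:
arm_command:
  motion:
    - {"dx": 0,"dy": 0,"dz": 0.02,"rx": 0,"ry": 0,"rz": 0,"hand": 0.03}
    - {"dx": 0,"dy": 0,"dz": 0.03,"rx": 0,"ry": 0,"rz": 0,"hand": 0.03}
    - {"dx": 0,"dy": 0,"dz": 0.03,"rx": 0,"ry": 0,"rz": 0,"hand": 0.03}
    - {"dx": -0.027,"dy": 0,"dz": 0,"rx": 0,"ry": 0,"rz": 0,"hand": 0.03}
    - {"dx": -0.027,"dy": 0,"dz": 0,"rx": 0,"ry": 0,"rz": 0,"hand": 0.03}
    - {"dx": -0.024,"dy": 0.02,"dz": 0,"rx": 0,"ry": 0,"rz": 0,"hand": 0.03}
    - {"dx": -0.022,"dy": 0.02,"dz": 0,"rx": 0,"ry": 0,"rz": 0,"hand": 0.03}
    - {"dx": -0.022,"dy": 0.021,"dz": 0,"rx": 0,"ry": 0,"rz": 0,"hand": 0.03}
    - {"dx": -0.022,"dy": 0.021,"dz": 0,"rx": 0,"ry": 0,"rz": 0,"hand": 0.03}
    - {"dx": -0.021,"dy": 0.021,"dz": 0,"rx": 0,"ry": 0,"rz": 0,"hand": 0.03}
    - {"dx": 0,"dy": 0.02,"dz": 0,"rx": 0,"ry": 0,"rz": 0,"hand": 0.03}
    - {"dx": 0,"dy": 0,"dz": -0.03,"rx": 0,"ry": 0,"rz": 0,"hand": 0.03}
    - {"dx": 0,"dy": 0,"dz": -0.03,"rx": 0,"ry": 0,"rz": 0,"hand": 0.03}
    - {"dx": 0,"dy": 0,"dz": -0.018,"rx": 0,"ry": 0,"rz": 0,"hand": 0.03}
    - {"dx": 0,"dy": 0,"dz": 0,"rx": 0,"ry": 0,"rz": 0,"hand": 0.03}
    - {"dx": 0,"dy": 0,"dz": 0,"rx": 0,"ry": 0,"rz": 0,"hand": 0.03}

```text
clock: 10.0
position: [427.3, 227.9, 84.7]
tool_rot: [0.71, 0.704, 0.0, 0.0]
contact_force: [0.4, 0.0, -0.5]
opening: 44.3
gripper_force: 41.7
```

Emit:
arm_command:
  motion:
    - {"dx": 0,"dy": 0,"dz": -0.002,"rx": 0,"ry": 0,"rz": 0,"hand": 0.03}
    - {"dx": 0,"dy": 0,"dz": -0.001,"rx": 0,"ry": 0,"rz": 0,"hand": 0.03}
    - {"dx": 0,"dy": 0,"dz": -0.001,"rx": 0,"ry": 0,"rz": 0,"hand": 0.03}
    - {"dx": 0,"dy": 0,"dz": 0,"rx": 0,"ry": 0,"rz": 0,"hand": 0.03}

```text
clock: 10.4
position: [427.6, 228.0, 80.6]
tool_rot: [0.71, 0.704, 0.0, 0.0]
contact_force: [0.3, 0.3, 0.0]
opening: 44.6
gripper_force: 41.7
```

Emit:
arm_command:
  motion:
    - {"dx": 0,"dy": 0,"dz": -0.001,"rx": 0,"ry": 0,"rz": 0,"hand": 0.03}
    - {"dx": 0,"dy": 0,"dz": 0,"rx": 0,"ry": 0,"rz": 0,"hand": 0.03}

```text
clock: 10.6
position: [427.7, 228.0, 80.6]
tool_rot: [0.71, 0.704, 0.001, 0.0]
contact_force: [-3.3, -1.2, 8.8]
opening: 44.2
gripper_force: 42.5
```

Emit:
arm_command:
  motion:
    - {"dx": 0,"dy": 0,"dz": 0,"rx": 0,"ry": 0,"rz": 0,"hand": 0.085}
    - {"dx": 0,"dy": 0,"dz": 0,"rx": 0,"ry": 0,"rz": 0,"hand": 0.085}
    - {"dx": 0,"dy": 0,"dz": 0,"rx": 0,"ry": 0,"rz": 0,"hand": 0.085}
    - {"dx": 0,"dy": 0,"dz": 0,"rx": 0,"ry": 0,"rz": 0,"hand": 0.085}
    - {"dx": 0,"dy": 0,"dz": 0.02,"rx": 0,"ry": 0,"rz": 0,"hand": 0.085}
    - {"dx": 0,"dy": 0,"dz": 0.04,"rx": 0,"ry": 0,"rz": 0,"hand": 0.085}
    - {"dx": 0,"dy": 0,"dz": 0.04,"rx": 0,"ry": 0,"rz": 0,"hand": 0.085}
    - {"dx": 0.017,"dy": -0.006,"dz": 0,"rx": 0,"ry": 0,"rz": 8.3,"hand": 0.085}
    - {"dx": 0.017,"dy": -0.006,"dz": 0,"rx": 0,"ry": 0,"rz": 8.3,"hand": 0.085}
    - {"dx": 0.017,"dy": -0.006,"dz": 0,"rx": 0,"ry": 0,"rz": 8.3,"hand": 0.085}
    - {"dx": 0.017,"dy": -0.006,"dz": 0,"rx": 0,"ry": 0,"rz": 8.3,"hand": 0.085}
    - {"dx": 0.017,"dy": -0.006,"dz": 0,"rx": 0,"ry": 0,"rz": 8.3,"hand": 0.085}
    - {"dx": 0.017,"dy": -0.006,"dz": 0,"rx": 0,"ry": 0,"rz": 8.3,"hand": 0.085}
    - {"dx": 0.017,"dy": -0.006,"dz": 0,"rx": 0,"ry": 0,"rz": 8.3,"hand": 0.085}
    - {"dx": 0.017,"dy": -0.006,"dz": 0,"rx": 0,"ry": 0,"rz": 8.3,"hand": 0.085}
    - {"dx": 0.017,"dy": -0.006,"dz": 0,"rx": 0,"ry": 0,"rz": 8.3,"hand": 0.085}
    - {"dx": 0.014,"dy": -0.0075,"dz": 0,"rx": 0,"ry": 0,"rz": 8.3,"hand": 0.085}
    - {"dx": 0,"dy": 0,"dz": 0,"rx": 0,"ry": 0,"rz": 7,"hand": 0.085}
    - {"dx": 0,"dy": 0,"dz": 0,"rx": 0,"ry": 0,"rz": 0,"hand": 0.085}

```text
clock: 12.5
position: [594.4, 166.2, 178.8]
tool_rot: [0.004, 1.0, 0.0, -0.0]
contact_force: [0.8, -0.0, 0.1]
opening: 85.0
gripper_force: 0.0
```

Run:
```python
from h import *
s=env.observe(); c=viewer.calibration("wrist"); im=viewer.read_camera("wrist")
np.save("w5.npy",c,allow_pickle=True)
cv2.imwrite("pics/w5.png",im[:,:,::-1])
print(s["clock"],s["position"],s["tool_rot"],w2px("",(594.5,166.5,109),c),w2px("",(594,167,22),c))
```

```text
12.5 [594.38574346 166.16548675 178.83203239] [ 3.83733827e-03  9.99992568e-01  4.46768452e-05 -3.69316872e-04] (np.float64(315.3), np.float64(260.7)) (np.float64(315.7), np.float64(224.4))
```

View pics/w5.png

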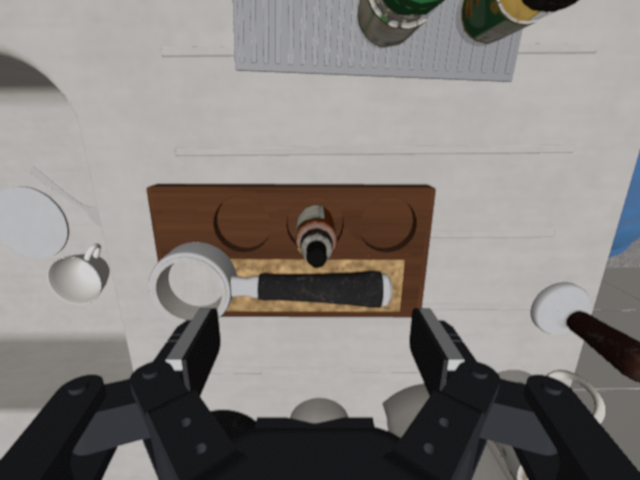

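w5 shows the dropper bulb at (317,255), in line with the jaws. Both jars stand on the mat at the top of the picture.

Emit:
arm_command:
  motion:
    - {"dx": -0.002,"dy": 0.001,"dz": -0.03,"rx": 0,"ry": 0,"rz": 0,"hand": 0.085}
    - {"dx": 0,"dy": 0,"dz": -0.03,"rx": 0,"ry": 0,"rz": 0,"hand": 0.085}
    - {"dx": 0,"dy": 0,"dz": -0.03,"rx": 0,"ry": 0,"rz": 0,"hand": 0.085}
    - {"dx": 0,"dy": 0,"dz": -0.028,"rx": 0,"ry": 0,"rz": 0,"hand": 0.085}
    - {"dx": 0,"dy": 0,"dz": -0.012,"rx": 0,"ry": 0,"rz": 0,"hand": 0.06}
    - {"dx": 0,"dy": 0,"dz": 0,"rx": 0,"ry": 0,"rz": 0,"hand": 0.045}
    - {"dx": 0,"dy": 0,"dz": 0,"rx": 0,"ry": 0,"rz": 0,"hand": 0.02}
    - {"dx": 0,"dy": 0,"dz": 0,"rx": 0,"ry": 0,"rz": 0,"hand": 0.02}
    - {"dx": 0,"dy": 0,"dz": 0,"rx": 0,"ry": 0,"rz": 0,"hand": 0.02}
    - {"dx": 0,"dy": 0,"dz": 0,"rx": 0,"ry": 0,"rz": 0,"hand": 0.02}
    - {"dx": 0,"dy": 0,"dz": 0,"rx": 0,"ry": 0,"rz": 0,"hand": 0.02}
    - {"dx": 0,"dy": 0,"dz": 0,"rx": 0,"ry": 0,"rz": 0,"hand": 0.02}
  force: 30

```text
clock: 13.75
position: [593.6, 167.5, 51.4]
tool_rot: [0.005, 1.0, 0.0, 0.002]
contact_force: [-0.6, -0.6, 7.3]
opening: 31.5
gripper_force: 30.3
```

Run:
```python
from h import *
c=np.load("w5.npy",allow_pickle=True).item()
for l,u,v,z in (("head",196,281,53),("hend",391,290,41),("hbeg",258,288,41),("pocketL",242,220,22),("pocketR",387,221,22)): print(l,px2w("",u,v,z,c))
```

```text
head [634.8  64.4  53. ]
hend [650.5 234.5  41. ]
hbeg [647.7 114.7  41. ]
pocketL [589.5 100.8  22. ]
pocketR [591.3 231.1  22. ]
```

Emit:
arm_command:
  motion:
    - {"dx": 0,"dy": 0,"dz": 0.02,"rx": 0,"ry": 0,"rz": 0,"hand": 0.02}
    - {"dx": 0,"dy": 0,"dz": 0.04,"rx": 0,"ry": 0,"rz": 0,"hand": 0.02}
    - {"dx": -0.024,"dy": -0.004,"dz": 0,"rx": 0,"ry": 0,"rz": 0,"hand": 0.02}
    - {"dx": -0.025,"dy": -0.004,"dz": 0,"rx": 0,"ry": 0,"rz": 0,"hand": 0.02}
    - {"dx": -0.025,"dy": -0.004,"dz": 0,"rx": 0,"ry": 0,"rz": 0,"hand": 0.02}
    - {"dx": -0.025,"dy": -0.004,"dz": 0,"rx": 0,"ry": 0,"rz": 0,"hand": 0.02}
    - {"dx": -0.025,"dy": -0.004,"dz": 0,"rx": 0,"ry": 0,"rz": 0,"hand": 0.02}
    - {"dx": -0.025,"dy": -0.004,"dz": 0,"rx": 0,"ry": 0,"rz": 0,"hand": 0.02}
    - {"dx": -0.02,"dy": 0,"dz": 0,"rx": 0,"ry": 0,"rz": 0,"hand": 0.02}
    - {"dx": 0,"dy": 0,"dz": -0.03,"rx": 0,"ry": 0,"rz": 0,"hand": 0.02}
    - {"dx": 0,"dy": 0,"dz": -0.025,"rx": 0,"ry": 0,"rz": 0,"hand": 0.02}
    - {"dx": 0,"dy": 0,"dz": -0.005,"rx": 0,"ry": 0,"rz": 0,"hand": 0.02}
    - {"dx": 0,"dy": 0,"dz": 0,"rx": 0,"ry": 0,"rz": 0,"hand": 0.02}
    - {"dx": 0,"dy": 0,"dz": 0,"rx": 0,"ry": 0,"rz": 0,"hand": 0.02}

```text
clock: 15.15
position: [423.8, 143.5, 50.3]
tool_rot: [0.005, 1.0, 0.0, 0.001]
contact_force: [0.9, -0.4, -1.3]
opening: 31.1
gripper_force: 30.1
```

Emit:
arm_command:
  motion:
    - {"dx": 0,"dy": 0,"dz": -0.001,"rx": 0,"ry": 0,"rz": 0,"hand": 0.02}
    - {"dx": 0,"dy": 0,"dz": -0.001,"rx": 0,"ry": 0,"rz": 0,"hand": 0.02}
    - {"dx": 0,"dy": 0,"dz": -0.001,"rx": 0,"ry": 0,"rz": 0,"hand": 0.02}
    - {"dx": 0,"dy": 0,"dz": 0,"rx": 0,"ry": 0,"rz": 0,"hand": 0.02}

```text
clock: 15.55
position: [424.3, 143.4, 48.4]
tool_rot: [0.004, 1.0, -0.0, 0.001]
contact_force: [-5.3, -0.2, 14.6]
opening: 31.2
gripper_force: 31.5
```

Emit:
arm_command:
  motion:
    - {"dx": 0,"dy": 0,"dz": 0.001,"rx": 0,"ry": 0,"rz": 0,"hand": 0.07}
    - {"dx": 0,"dy": 0,"dz": 0,"rx": 0,"ry": 0,"rz": 0,"hand": 0.07}
    - {"dx": 0,"dy": 0,"dz": 0,"rx": 0,"ry": 0,"rz": 0,"hand": 0.07}
    - {"dx": 0,"dy": 0,"dz": 0.02,"rx": 0,"ry": 0,"rz": 0,"hand": 0.07}
    - {"dx": 0,"dy": 0,"dz": 0.04,"rx": 0,"ry": 0,"rz": 0,"hand": 0.07}
    - {"dx": 0,"dy": 0,"dz": 0.04,"rx": 0,"ry": 0,"rz": 0,"hand": 0.07}
    - {"dx": 0.02,"dy": -0.0005,"dz": 0,"rx": 0,"ry": 0,"rz": -8.3,"hand": 0.08}
    - {"dx": 0.02,"dy": -0.0005,"dz": 0,"rx": 0,"ry": 0,"rz": -8.3,"hand": 0.08}
    - {"dx": 0.02,"dy": -0.0005,"dz": 0,"rx": 0,"ry": 0,"rz": -8.3,"hand": 0.08}
    - {"dx": 0.02,"dy": -0.0005,"dz": 0,"rx": 0,"ry": 0,"rz": -8.3,"hand": 0.08}
    - {"dx": 0.02,"dy": -0.0005,"dz": 0,"rx": 0,"ry": 0,"rz": -8.3,"hand": 0.08}
    - {"dx": 0.02,"dy": -0.0005,"dz": 0,"rx": 0,"ry": 0,"rz": -8.3,"hand": 0.08}
    - {"dx": 0.02,"dy": -0.0005,"dz": 0,"rx": 0,"ry": 0,"rz": -8.3,"hand": 0.08}
    - {"dx": 0.02,"dy": -0.0005,"dz": 0,"rx": 0,"ry": 0,"rz": -8.3,"hand": 0.08}
    - {"dx": 0.02,"dy": -0.001,"dz": 0,"rx": 0,"ry": 0,"rz": -8.3,"hand": 0.08}
    - {"dx": 0.02,"dy": -0.001,"dz": 0,"rx": 0,"ry": 0,"rz": -8.3,"hand": 0.08}
    - {"dx": 0.023,"dy": -0.001,"dz": 0,"rx": 0,"ry": 0,"rz": -8,"hand": 0.08}
    - {"dx": 0,"dy": 0,"dz": 0,"rx": 0,"ry": 0,"rz": 0,"hand": 0.08}

```text
clock: 17.35
position: [647.8, 135.9, 146.0]
tool_rot: [0.718, 0.696, -0.0, -0.0]
contact_force: [-0.3, 1.1, -0.2]
opening: 80.2
gripper_force: 0.0
```

Run:
```python
from h import *
s=env.observe(); c=viewer.calibration("wrist"); im=viewer.read_camera("wrist"); t=viewer.read_camera("top")
np.save("w6.npy",c,allow_pickle=True)
cv2.imwrite("pics/w6.png",im[:,:,::-1])
cv2.imwrite("pics/t6.png",t[:,:,::-1])
print(s["clock"],s["position"],s["tool_rot"])
```

```text
17.35 [647.78516698 135.92430647 146.02541339] [ 7.18056960e-01  6.95984292e-01 -2.05342376e-04 -1.61778559e-04]
```

View pics/w6.png

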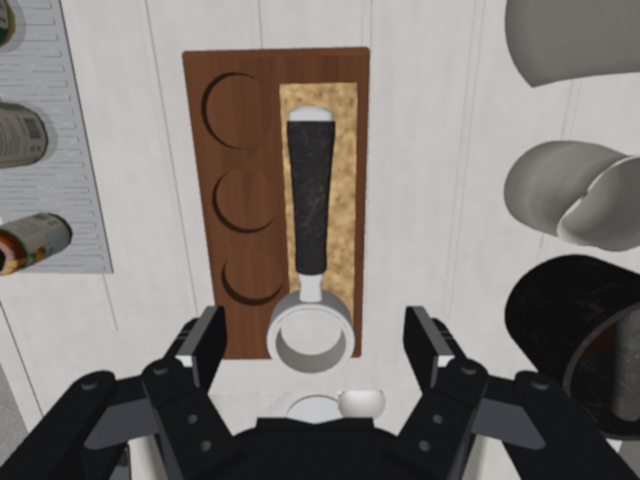

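w6 shows the jars and the dropper standing on the mat. The portafilter head rim is at (311,336), the handle start at (311,272) and the handle end at (311,108).

Run:
```python
from h import *
c=np.load("w6.npy",allow_pickle=True).item()
for l,u,v,z in (("head",311,331,53),("hend",311,108,41),("hbeg",311,273,41),("p1",253,270,22),("p2",247,198,22),("p3",239,110,22)): print(l,px2w("",u,v,z,c))
h=np.radians(-1.8)
```

```text
head [643.9  67.6  53. ]
hend [649.4 231.6  41. ]
hbeg [645.3 112.1  41. ]
p1 [596.3 107.9  22. ]
p2 [597.1 169.   22. ]
p3 [597.5 232.9  22. ]
```

Emit:
arm_command:
  motion:
    - {"dx": -0.0015,"dy": 0,"dz": -0.03,"rx": 0,"ry": 0,"rz": 0,"hand": 0.08}
    - {"dx": 0,"dy": 0,"dz": -0.03,"rx": 0,"ry": 0,"rz": 0,"hand": 0.08}
    - {"dx": 0,"dy": 0,"dz": -0.03,"rx": 0,"ry": 0,"rz": 0,"hand": 0.08}
    - {"dx": 0,"dy": 0,"dz": -0.02,"rx": 0,"ry": 0,"rz": 0,"hand": 0.08}
    - {"dx": 0,"dy": 0,"dz": 0,"rx": 0,"ry": 0,"rz": 0,"hand": 0.05}
    - {"dx": 0,"dy": 0,"dz": 0,"rx": 0,"ry": 0,"rz": 0,"hand": 0.01}
    - {"dx": 0,"dy": 0,"dz": 0,"rx": 0,"ry": 0,"rz": 0,"hand": 0.01}
    - {"dx": 0,"dy": 0,"dz": 0,"rx": 0,"ry": 0,"rz": 0,"hand": 0.01}
    - {"dx": 0,"dy": 0,"dz": 0,"rx": 0,"ry": 0,"rz": 0,"hand": 0.01}
    - {"dx": 0,"dy": 0,"dz": 0,"rx": 0,"ry": 0,"rz": 0,"hand": 0.01}
    - {"dx": 0,"dy": 0,"dz": 0,"rx": 0,"ry": 0,"rz": 0,"hand": 0.01}
    - {"dx": 0,"dy": 0,"dz": 0,"rx": 0,"ry": 0,"rz": 0,"hand": 0.01}
  force: 90

```text
clock: 18.65
position: [646.0, 136.5, 39.8]
tool_rot: [0.716, 0.698, 0.001, 0.001]
contact_force: [-1.4, 0.4, 6.3]
opening: 23.7
gripper_force: 88.0
```

Emit:
arm_command:
  motion:
    - {"dx": 0,"dy": 0,"dz": 0,"rx": 0,"ry": 0,"rz": 0,"hand": 0.045}
    - {"dx": 0,"dy": 0,"dz": 0,"rx": 0,"ry": 0,"rz": 0,"hand": 0.045}
    - {"dx": 0,"dy": 0,"dz": 0,"rx": 0,"ry": 0,"rz": 0,"hand": 0.045}

```text
clock: 18.95
position: [644.9, 136.5, 37.6]
tool_rot: [0.716, 0.698, 0.0, 0.0]
contact_force: [-0.1, 0.0, 0.3]
opening: 44.8
gripper_force: 0.0
```

Emit:
arm_command:
  motion:
    - {"dx": 0,"dy": 0,"dz": -0.004,"rx": 0,"ry": 0,"rz": 0,"hand": 0.045}
    - {"dx": 0,"dy": 0,"dz": 0,"rx": 0,"ry": 0,"rz": 0,"hand": 0.01}
    - {"dx": 0,"dy": 0,"dz": 0,"rx": 0,"ry": 0,"rz": 0,"hand": 0.01}
    - {"dx": 0,"dy": 0,"dz": 0,"rx": 0,"ry": 0,"rz": 0,"hand": 0.01}
    - {"dx": 0,"dy": 0,"dz": 0,"rx": 0,"ry": 0,"rz": 0,"hand": 0.01}
    - {"dx": 0,"dy": 0,"dz": 0,"rx": 0,"ry": 0,"rz": 0,"hand": 0.01}
  force: 90

```text
clock: 19.55
position: [644.9, 136.4, 33.4]
tool_rot: [0.716, 0.698, 0.0, 0.0]
contact_force: [1.4, -0.2, -0.1]
opening: 23.6
gripper_force: 88.3
```

Emit:
arm_command:
  motion:
    - {"dx": 0,"dy": 0,"dz": 0.01,"rx": 0,"ry": 0,"rz": 0,"hand": 0.01}
    - {"dx": 0,"dy": 0,"dz": 0.02,"rx": 0,"ry": 0,"rz": 0,"hand": 0.01}
    - {"dx": 0,"dy": 0,"dz": 0.02,"rx": 0,"ry": 0,"rz": 0,"hand": 0.01}
    - {"dx": 0,"dy": 0,"dz": 0.03,"rx": 0,"ry": 0,"rz": 0,"hand": 0.01}
    - {"dx": 0,"dy": 0,"dz": 0.03,"rx": 0,"ry": 0,"rz": 0,"hand": 0.01}
    - {"dx": 0,"dy": 0,"dz": 0,"rx": 0,"ry": 0,"rz": 0,"hand": 0.01}
    - {"dx": 0,"dy": 0,"dz": 0,"rx": 0,"ry": 0,"rz": 0,"hand": 0.01}

```text
clock: 20.25
position: [644.7, 136.4, 143.2]
tool_rot: [0.716, 0.698, 0.0, 0.0]
contact_force: [-0.5, 0.0, -4.9]
opening: 23.5
gripper_force: 88.7
```

Run:
```python
from h import *
s=env.observe(); c=viewer.calibration("wrist"); im=viewer.read_camera("wrist")
np.save("w7.npy",c,allow_pickle=True)
t=viewer.read_camera("side")
cv2.imwrite("pics/w7.png",np.hstack([im[:,:,::-1][:,160:500],cv2.resize(t[160:280,300:420,::-1],(460,460))[:, :].copy() if 0 else cv2.resize(t[120:276,310:460,::-1],(460,480))]))
print(s["clock"],s["position"],s["tool_rot"],s["wrist_torque"],s["contact_force"])
```

```text
20.25 [644.72007142 136.4437667  143.17157114] [7.16379673e-01 6.97710653e-01 7.14597485e-05 5.63615447e-05] [ 0.15472782  0.00292818 -0.01444951] [-0.53789687  0.01089758 -4.90350631]
```

View pics/w7.png

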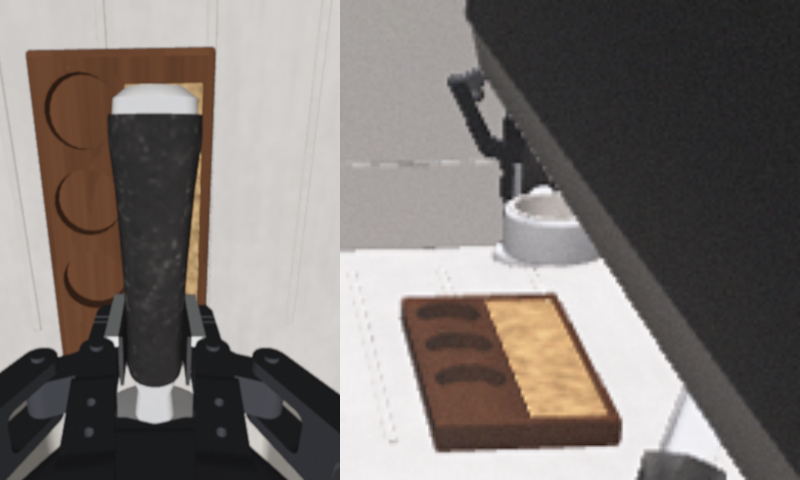

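The portafilter hangs straight along the tool axis and level. I'll work out the grasp position along its handle and re-measure the stand.

Run:
```python
from h import *
c=np.load("w7.npy",allow_pickle=True).item()
for l,u,v,z in (("hend",315,86,151),("hend",315,86,157),("hbeg",315,386,160),("hbeg",315,386,163)): print(l,px2w("",u,v,z,c))
# ring circle fit in the top picture
im=cv2.imread("pics/top0.png")
crop(im,370,262,120,72,6.5,"ring")
```

```text
hend [648.4 233.1 151. ]
hend [648.4 232.5 157. ]
hbeg [645.4 113.2 160. ]
hbeg [645.4 115.9 163. ]
```

View pics/ring.png

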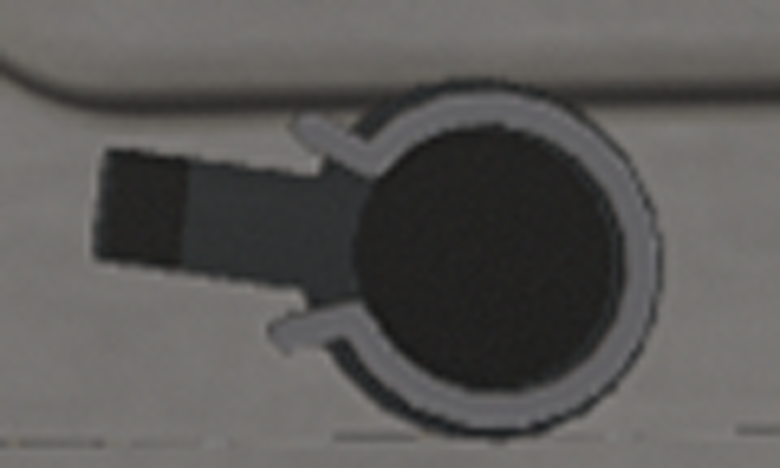

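Run:
```python
from h import *
def P(l,x,y,z): print(l,px2w("top",(x+.5)/6.5-.5+370,(y+.5)/6.5-.5+262,z))
P("ring",488.5,260,19.5);P("seat",490,257,9.5);P("end",101,203,9.5);P("rest",184,212,9.5);P("tips",(300+280)/2,(125+335)/2,19.5)
```

```text
ring [ 400.5 -209.9   19.5]
seat [ 401.5 -212.9    9.5]
end [ 419.2 -100.     9.5]
rest [ 416.2 -124.3    9.5]
tips [ 410.2 -153.2   19.5]
```

Run:
```python
from h import *
for z in range(0,301,50): print(z,px2w("top",546,238,z),px2w("side",346,355,z), px2w("top",606,312,z),px2w("side",240,385,z))
```

```text
0 [ 520.1 -418.7    0. ] [ 526.9 -299.4   -0. ] [ 375.8 -517.9    0. ] [ 363.4 -359.9    0. ]
50 [ 513.1 -394.9   50. ] [ 516.3 -370.8   50. ] [ 376.7 -488.6   50. ] [ 369.1 -425.3   50. ]
100 [ 506. -371.  100.] [ 505.7 -442.3  100. ] [ 377.6 -459.2  100. ] [ 374.9 -490.7  100. ]
150 [ 498.9 -347.1  150. ] [ 495.  -513.7  150. ] [ 378.6 -429.8  150. ] [ 380.6 -556.1  150. ]
200 [ 491.8 -323.3  200. ] [ 484.4 -585.1  200. ] [ 379.5 -400.4  200. ] [ 386.3 -621.4  200. ]
250 [ 484.7 -299.4  250. ] [ 473.8 -656.6  250. ] [ 380.4 -371.1  250. ] [ 392.1 -686.8  250. ]
300 [ 477.6 -275.6  300. ] [ 463.2 -728.   300. ] [ 381.4 -341.7  300. ] [ 397.8 -752.2  300. ]
```

Emit:
arm_command:
  motion:
    - {"dx": -0.012,"dy": -0.02,"dz": 0.008,"rx": 0,"ry": 0,"rz": -0.6,"hand": 0.01}
    - {"dx": -0.012,"dy": -0.026,"dz": 0.008,"rx": 0,"ry": 0,"rz": -0.6,"hand": 0.01}
    - {"dx": -0.012,"dy": -0.026,"dz": 0.008,"rx": 0,"ry": 0,"rz": -0.6,"hand": 0.01}
    - {"dx": -0.012,"dy": -0.026,"dz": 0.008,"rx": 0,"ry": 0,"rz": -0.6,"hand": 0.01}
    - {"dx": -0.012,"dy": -0.026,"dz": 0.008,"rx": 0,"ry": 0,"rz": -0.6,"hand": 0.01}
    - {"dx": -0.012,"dy": -0.026,"dz": 0.008,"rx": 0,"ry": 0,"rz": -0.6,"hand": 0.01}
    - {"dx": -0.012,"dy": -0.026,"dz": 0.008,"rx": 0,"ry": 0,"rz": -0.6,"hand": 0.01}
    - {"dx": -0.012,"dy": -0.026,"dz": 0.008,"rx": 0,"ry": 0,"rz": -0.6,"hand": 0.01}
    - {"dx": -0.012,"dy": -0.026,"dz": 0.003,"rx": 0,"ry": 0,"rz": -0.6,"hand": 0.01}
    - {"dx": -0.012,"dy": -0.026,"dz": 0,"rx": 0,"ry": 0,"rz": -0.6,"hand": 0.01}
    - {"dx": -0.012,"dy": -0.026,"dz": 0,"rx": 0,"ry": 0,"rz": -0.6,"hand": 0.01}
    - {"dx": -0.013,"dy": -0.026,"dz": 0,"rx": 0,"ry": 0,"rz": -1,"hand": 0.01}
    - {"dx": 0,"dy": -0.01,"dz": 0,"rx": 0,"ry": 0,"rz": 0,"hand": 0.01}
    - {"dx": 0,"dy": 0,"dz": 0,"rx": 0,"ry": 0,"rz": 0,"hand": 0.01}
    - {"dx": 0,"dy": 0,"dz": 0,"rx": 0,"ry": 0,"rz": 0,"hand": 0.01}

```text
clock: 21.85
position: [499.6, -178.9, 209.3]
tool_rot: [0.761, 0.649, -0.0, -0.001]
contact_force: [0.3, -0.3, -4.9]
opening: 23.9
gripper_force: 89.2
```

Run:
```python
from h import *
s=env.observe(); c=viewer.calibration("wrist"); im=viewer.read_camera("wrist")
np.save("w8.npy",c,allow_pickle=True)
cv2.imwrite("pics/w8.png",im[:,:,::-1])
p=w2px("",(401,-211,15),c)
print(s["clock"],s["position"],s["tool_rot"],p)
crop(im[:,:,::-1],100,80,266,200,3,"w8c")
```

```text
21.85 [ 499.57396745 -178.85510251  209.29376287] [ 7.61004044e-01  6.48746474e-01 -3.30717214e-05 -9.24968146e-04] (np.float64(226.2), np.float64(259.2))
```

View pics/w8c.png

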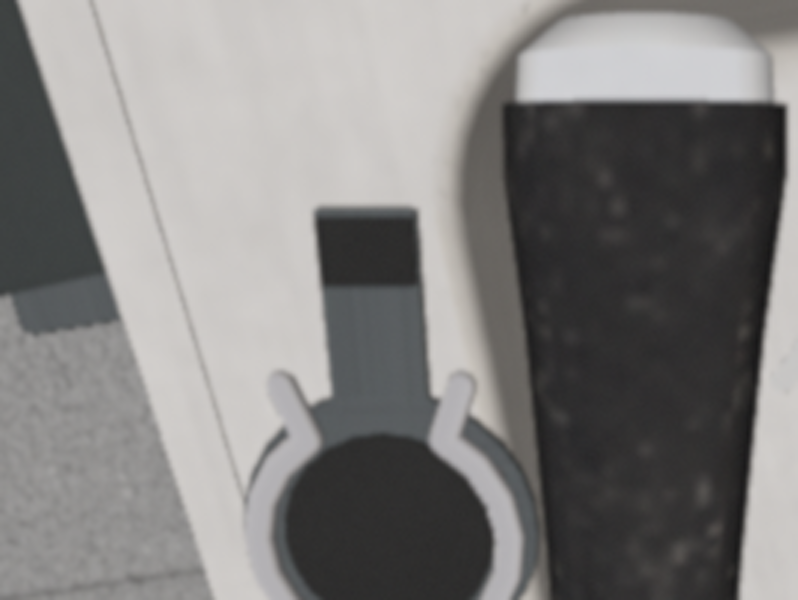

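w8c shows the stand: arm end at (366,212), horseshoe tips at (282,380) and (460,382), seat disc from x=287 to 495 with its top at y=435. I'll fit the disc in code.

Run:
```python
from h import *
c=np.load("w8.npy",allow_pickle=True).item()
g=cv2.cvtColor(cv2.imread("pics/w8.png"),cv2.COLOR_BGR2GRAY)
m=cv2.morphologyEx((g<52).astype(np.uint8),cv2.MORPH_OPEN,np.ones((5,5)))
n,l,st,ce=cv2.connectedComponentsWithStats(m); k=l[255,230]; print(k,st[k])
pts=np.argwhere(l==k)[:,::-1].astype(np.int32)
h=cv2.convexHull(pts); e=cv2.fitEllipse(h); print(e)
S=px2w("",*e[0],9.5,c); print("seat",S)
f=lambda x,y:((x+.5)/3-.5+100,(y+.5)/3-.5+80)
for n,x,y,z in (("end",366,210,9.5),("rest",371,286,9.5),("tips",371,381,19.5)):
    p=px2w("",*f(x,y),z,c); d=p-S; print(n,p,np.hypot(*d[:2]),np.degrees(np.arctan2(d[1],d[0])))
# portafilter axis: black handle edges & end cap
for n,x,y in (("cap end",645,14),("mid top",645,103),("mid low",649,590)):
    print(n,px2w("",*f(x,y),217,c))
```

```text
4 [ 196  226   67   63 3276]
((228.9764404296875, 257.1020202636719), (61.22386932373047, 68.38121795654297), 121.49237823486328)
seat [ 402.6 -211.1    9.5]
end [ 422.1 -101.8    9.5] 111.02585284518196 79.88440016116292
rest [ 417.8 -125.6    9.5] 86.84060110340093 79.9194020124577
tips [ 413.1 -154.8   19.5] 57.270760427988016 79.4356554452258
cap end [516.  -82.9 217. ]
mid top [514.5 -92.3 217. ]
mid low [ 505.2 -154.6  217. ]
```

Emit:
arm_command:
  motion:
    - {"dx": -0.017,"dy": 0.009,"dz": -0.005,"rx": 0,"ry": 0,"rz": -0.8,"hand": 0.01}
    - {"dx": -0.017,"dy": 0.009,"dz": -0.01,"rx": 0,"ry": 0,"rz": 0,"hand": 0.01}
    - {"dx": -0.017,"dy": 0.009,"dz": -0.01,"rx": 0,"ry": 0,"rz": 0,"hand": 0.01}
    - {"dx": -0.017,"dy": 0.009,"dz": -0.01,"rx": 0,"ry": 0,"rz": 0,"hand": 0.01}
    - {"dx": -0.017,"dy": 0.009,"dz": -0.01,"rx": 0,"ry": 0,"rz": 0,"hand": 0.01}
    - {"dx": 0,"dy": 0,"dz": -0.03,"rx": 0,"ry": 0,"rz": 0,"hand": 0.01}
    - {"dx": 0,"dy": 0,"dz": -0.03,"rx": 0,"ry": 0,"rz": 0,"hand": 0.01}
    - {"dx": 0,"dy": 0,"dz": -0.03,"rx": 0,"ry": 0,"rz": 0,"hand": 0.01}
    - {"dx": 0,"dy": 0,"dz": -0.02,"rx": 0,"ry": 0,"rz": 0,"hand": 0.01}
    - {"dx": 0,"dy": 0,"dz": -0.01,"rx": 0,"ry": 0,"rz": 0,"hand": 0.01}
    - {"dx": 0,"dy": 0,"dz": 0,"rx": 0,"ry": 0,"rz": 0,"hand": 0.01}
    - {"dx": 0,"dy": 0,"dz": 0,"rx": 0,"ry": 0,"rz": 0,"hand": 0.01}

```text
clock: 23.1
position: [415.3, -134.5, 46.3]
tool_rot: [0.765, 0.644, 0.0, 0.001]
contact_force: [-0.6, -0.6, -4.0]
opening: 24.1
gripper_force: 89.6
```

Emit:
arm_command:
  motion:
    - {"dx": -0.0005,"dy": 0.0005,"dz": -0.01,"rx": 0,"ry": 0,"rz": 0,"hand": 0.01}
    - {"dx": 0,"dy": 0,"dz": -0.006,"rx": 0,"ry": 0,"rz": 0,"hand": 0.01}
    - {"dx": 0,"dy": 0,"dz": -0.003,"rx": 0,"ry": 0,"rz": 0,"hand": 0.01}
    - {"dx": 0,"dy": 0,"dz": -0.002,"rx": 0,"ry": 0,"rz": 0,"hand": 0.01}
    - {"dx": 0,"dy": 0,"dz": 0,"rx": 0,"ry": 0,"rz": 0,"hand": 0.01}

```text
clock: 23.6
position: [414.1, -134.0, 24.1]
tool_rot: [0.766, 0.643, -0.0, -0.0]
contact_force: [0.4, 0.2, -3.9]
opening: 23.6
gripper_force: 89.6
```

Emit:
arm_command:
  motion:
    - {"dx": 0,"dy": 0,"dz": -0.002,"rx": 0,"ry": 0,"rz": 0,"hand": 0.01}
    - {"dx": 0,"dy": 0,"dz": -0.001,"rx": 0,"ry": 0,"rz": 0,"hand": 0.01}
    - {"dx": 0,"dy": 0,"dz": -0.001,"rx": 0,"ry": 0,"rz": 0,"hand": 0.01}
    - {"dx": 0,"dy": 0,"dz": 0,"rx": 0,"ry": 0,"rz": 0,"hand": 0.01}
    - {"dx": 0,"dy": 0,"dz": 0,"rx": 0,"ry": 0,"rz": 0,"hand": 0.01}

```text
clock: 24.1
position: [414.3, -134.1, 20.4]
tool_rot: [0.766, 0.643, 0.0, 0.0]
contact_force: [0.9, 0.2, -5.5]
opening: 24.0
gripper_force: 89.6
```

Emit:
arm_command:
  motion:
    - {"dx": 0,"dy": 0,"dz": -0.001,"rx": 0,"ry": 0,"rz": 0,"hand": 0.01}
    - {"dx": 0,"dy": 0,"dz": 0,"rx": 0,"ry": 0,"rz": 0,"hand": 0.01}
    - {"dx": 0,"dy": 0,"dz": -0.001,"rx": 0,"ry": 0,"rz": 0,"hand": 0.01}
    - {"dx": 0,"dy": 0,"dz": 0,"rx": 0,"ry": 0,"rz": 0,"hand": 0.01}

```text
clock: 24.5
position: [414.4, -134.0, 18.6]
tool_rot: [0.766, 0.643, 0.0, 0.0]
contact_force: [0.2, 2.2, -0.4]
opening: 23.8
gripper_force: 90.1
```

Emit:
arm_command:
  motion:
    - {"dx": 0,"dy": 0,"dz": 0,"rx": 0,"ry": 0,"rz": 0,"hand": 0.03}
    - {"dx": 0,"dy": 0,"dz": 0,"rx": 0,"ry": 0,"rz": 0,"hand": 0.05}
    - {"dx": 0,"dy": 0,"dz": 0,"rx": 0,"ry": 0,"rz": 0,"hand": 0.06}
    - {"dx": 0,"dy": 0,"dz": 0.01,"rx": 0,"ry": 0,"rz": 0,"hand": 0.06}
    - {"dx": 0,"dy": 0,"dz": 0.03,"rx": 0,"ry": 0,"rz": 0,"hand": 0.06}
    - {"dx": 0,"dy": 0,"dz": 0.04,"rx": 0,"ry": 0,"rz": 0,"hand": 0.06}
    - {"dx": 0,"dy": 0,"dz": 0.05,"rx": 0,"ry": 0,"rz": 0,"hand": 0.07}
    - {"dx": 0,"dy": 0,"dz": 0.02,"rx": 0,"ry": 0,"rz": 0,"hand": 0.07}
    - {"dx": 0,"dy": 0,"dz": 0,"rx": 0,"ry": 0,"rz": 0,"hand": 0.07}

```text
clock: 25.4
position: [415.9, -135.2, 172.8]
tool_rot: [0.766, 0.643, 0.001, 0.003]
contact_force: [0.2, -0.0, 0.3]
opening: 70.0
gripper_force: 0.0
```

Emit:
arm_command:
  motion:
    - {"dx": 0,"dy": 0.02,"dz": 0,"rx": 0,"ry": 0,"rz": 1,"hand": 0.075}
    - {"dx": 0,"dy": 0.026,"dz": 0,"rx": 0,"ry": 0,"rz": 1,"hand": 0.075}
    - {"dx": 0.001,"dy": 0.026,"dz": 0,"rx": 0,"ry": 0,"rz": 1,"hand": 0.075}
    - {"dx": 0.001,"dy": 0.026,"dz": 0,"rx": 0,"ry": 0,"rz": 1,"hand": 0.075}
    - {"dx": 0.001,"dy": 0.026,"dz": 0,"rx": 0,"ry": 0,"rz": 1,"hand": 0.075}
    - {"dx": 0.001,"dy": 0.026,"dz": 0,"rx": 0,"ry": 0,"rz": 1,"hand": 0.075}
    - {"dx": 0.001,"dy": 0.026,"dz": 0,"rx": 0,"ry": 0,"rz": 1,"hand": 0.075}
    - {"dx": 0.001,"dy": 0.026,"dz": 0,"rx": 0,"ry": 0,"rz": 1,"hand": 0.075}
    - {"dx": 0.001,"dy": 0.026,"dz": 0,"rx": 0,"ry": 0,"rz": 1,"hand": 0.075}
    - {"dx": 0,"dy": 0.026,"dz": 0,"rx": 0,"ry": 0,"rz": 1,"hand": 0.075}
    - {"dx": 0,"dy": 0.024,"dz": 0,"rx": 0,"ry": 0,"rz": 0,"hand": 0.075}
    - {"dx": 0,"dy": 0,"dz": 0,"rx": 0,"ry": 0,"rz": 0,"hand": 0.075}
    - {"dx": 0,"dy": 0,"dz": 0,"rx": 0,"ry": 0,"rz": 0,"hand": 0.075}

```text
clock: 26.7
position: [420.7, 144.1, 167.7]
tool_rot: [0.706, 0.708, -0.0, -0.0]
contact_force: [-0.3, 0.4, 0.9]
opening: 74.9
gripper_force: 0.0
```

Run:
```python
from h import *
s=env.observe(); c=viewer.calibration("wrist"); im=viewer.read_camera("wrist"); t=viewer.read_camera("side")
np.save("w9.npy",c,allow_pickle=True)
p=w2px("side",(402,-211,25)); u,v=int(p[0]),int(p[1])
a=crop(t[:,:,::-1],u-70,v-70,140,130,3.1,None)[:400,:430]
b=cv2.resize(np.ascontiguousarray(im[:440,:400,::-1]),(364,400))
cv2.imwrite("pics/mix.png",np.hstack([a,b])); print(a.shape,u,v)
print(s["clock"],s["position"],s["tool_rot"],w2px("",(423,143.4,106),c))
```

```text
(400, 430, 3) 265 316
26.7 [420.74565738 144.05594733 167.72891155] [ 7.06096315e-01  7.08115585e-01 -4.99682440e-04 -2.49871147e-04] (np.float64(316.5), np.float64(267.3))
```

View pics/mix.png

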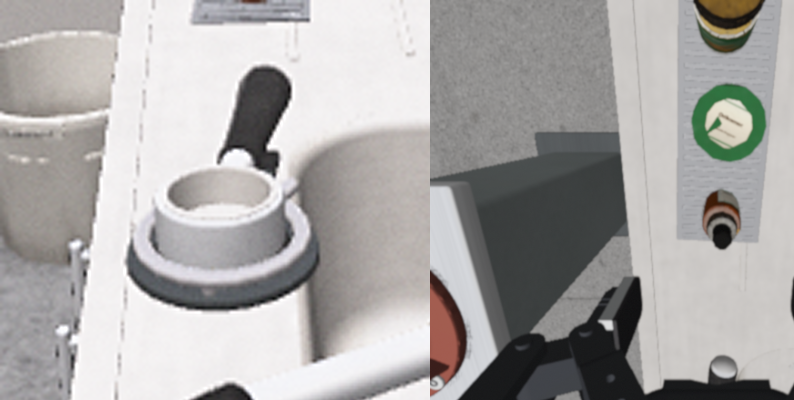

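The portafilter sits inside the horseshoe with its handle out through the opening. The dropper bulb is close to the jaw axis and both jars still stand. Next I grasp the dropper.

Emit:
arm_command:
  motion:
    - {"dx": 0.003,"dy": 0.0005,"dz": -0.03,"rx": 0,"ry": 0,"rz": 0,"hand": 0.075}
    - {"dx": 0,"dy": 0,"dz": -0.03,"rx": 0,"ry": 0,"rz": 0,"hand": 0.075}
    - {"dx": 0,"dy": 0,"dz": -0.03,"rx": 0,"ry": 0,"rz": 0,"hand": 0.075}
    - {"dx": 0,"dy": 0,"dz": -0.02,"rx": 0,"ry": 0,"rz": 0,"hand": 0.075}
    - {"dx": 0,"dy": 0,"dz": -0.009,"rx": 0,"ry": 0,"rz": 0,"hand": 0.06}
    - {"dx": 0,"dy": 0,"dz": 0,"rx": 0,"ry": 0,"rz": 0,"hand": 0.045}
    - {"dx": 0,"dy": 0,"dz": 0,"rx": 0,"ry": 0,"rz": 0,"hand": 0.02}
    - {"dx": 0,"dy": 0,"dz": 0,"rx": 0,"ry": 0,"rz": 0,"hand": 0.02}
    - {"dx": 0,"dy": 0,"dz": 0,"rx": 0,"ry": 0,"rz": 0,"hand": 0.02}
    - {"dx": 0,"dy": 0,"dz": 0,"rx": 0,"ry": 0,"rz": 0,"hand": 0.02}
    - {"dx": 0,"dy": 0,"dz": 0,"rx": 0,"ry": 0,"rz": 0,"hand": 0.02}
  force: 30

```text
clock: 27.9
position: [425.2, 144.4, 50.5]
tool_rot: [0.707, 0.708, 0.001, 0.001]
contact_force: [-0.3, -1.0, 6.2]
opening: 31.4
gripper_force: 30.3
```

Emit:
arm_command:
  motion:
    - {"dx": 0,"dy": 0,"dz": 0.02,"rx": 0,"ry": 0,"rz": 0,"hand": 0.02}
    - {"dx": 0,"dy": 0,"dz": 0.04,"rx": 0,"ry": 0,"rz": 0,"hand": 0.02}
    - {"dx": 0.024,"dy": 0.004,"dz": 0,"rx": 0,"ry": 0,"rz": 0,"hand": 0.02}
    - {"dx": 0.025,"dy": 0.004,"dz": 0,"rx": 0,"ry": 0,"rz": 0,"hand": 0.02}
    - {"dx": 0.025,"dy": 0.004,"dz": 0,"rx": 0,"ry": 0,"rz": 0,"hand": 0.02}
    - {"dx": 0.025,"dy": 0.004,"dz": 0,"rx": 0,"ry": 0,"rz": 0,"hand": 0.02}
    - {"dx": 0.025,"dy": 0.004,"dz": 0,"rx": 0,"ry": 0,"rz": 0,"hand": 0.02}
    - {"dx": 0.025,"dy": 0.004,"dz": 0,"rx": 0,"ry": 0,"rz": 0,"hand": 0.02}
    - {"dx": 0.02,"dy": 0,"dz": 0,"rx": 0,"ry": 0,"rz": 0,"hand": 0.02}
    - {"dx": 0,"dy": 0,"dz": -0.02,"rx": 0,"ry": 0,"rz": 0,"hand": 0.02}
    - {"dx": 0,"dy": 0,"dz": 0,"rx": 0,"ry": 0,"rz": 0,"hand": 0.02}
    - {"dx": 0,"dy": 0,"dz": 0,"rx": 0,"ry": 0,"rz": 0,"hand": 0.02}

```text
clock: 29.1
position: [592.4, 168.5, 89.0]
tool_rot: [0.706, 0.708, -0.001, -0.001]
contact_force: [0.6, -0.2, -0.4]
opening: 30.8
gripper_force: 30.1
```

Emit:
arm_command:
  motion:
    - {"dx": 0.001,"dy": -0.001,"dz": -0.02,"rx": 0,"ry": 0,"rz": 0,"hand": 0.02}
    - {"dx": 0,"dy": 0,"dz": -0.01,"rx": 0,"ry": 0,"rz": 0,"hand": 0.02}
    - {"dx": 0,"dy": 0,"dz": -0.003,"rx": 0,"ry": 0,"rz": 0,"hand": 0.02}
    - {"dx": 0,"dy": 0,"dz": 0,"rx": 0,"ry": 0,"rz": 0,"hand": 0.02}
    - {"dx": 0,"dy": 0,"dz": -0.001,"rx": 0,"ry": 0,"rz": 0,"hand": 0.02}
    - {"dx": 0,"dy": 0,"dz": -0.001,"rx": 0,"ry": 0,"rz": 0,"hand": 0.02}
    - {"dx": 0,"dy": 0,"dz": 0,"rx": 0,"ry": 0,"rz": 0,"hand": 0.02}

```text
clock: 29.8
position: [594.5, 167.5, 54.7]
tool_rot: [0.707, 0.708, 0.0, 0.0]
contact_force: [0.8, -0.1, -0.4]
opening: 31.1
gripper_force: 30.2
```

Emit:
arm_command:
  motion:
    - {"dx": 0,"dy": 0,"dz": -0.001,"rx": 0,"ry": 0,"rz": 0,"hand": 0.02}
    - {"dx": 0,"dy": 0,"dz": -0.001,"rx": 0,"ry": 0,"rz": 0,"hand": 0.02}
    - {"dx": 0,"dy": 0,"dz": 0,"rx": 0,"ry": 0,"rz": 0,"hand": 0.02}

```text
clock: 30.1
position: [594.6, 167.4, 53.5]
tool_rot: [0.707, 0.708, 0.0, 0.0]
contact_force: [-3.0, -0.3, 7.2]
opening: 31.0
gripper_force: 30.9
```

Emit:
arm_command:
  motion:
    - {"dx": 0,"dy": 0,"dz": 0,"rx": 0,"ry": 0,"rz": 0,"hand": 0.07}
    - {"dx": 0,"dy": 0,"dz": 0,"rx": 0,"ry": 0,"rz": 0,"hand": 0.07}
    - {"dx": 0,"dy": 0,"dz": 0,"rx": 0,"ry": 0,"rz": 0,"hand": 0.07}
    - {"dx": 0,"dy": 0,"dz": 0.02,"rx": 0,"ry": 0,"rz": 0,"hand": 0.07}
    - {"dx": 0,"dy": 0,"dz": 0.04,"rx": 0,"ry": 0,"rz": 0,"hand": 0.07}
    - {"dx": 0,"dy": 0,"dz": 0.04,"rx": 0,"ry": 0,"rz": 0,"hand": 0.08}
    - {"dx": -0.021,"dy": 0.007,"dz": 0,"rx": 0,"ry": 0,"rz": 0,"hand": 0.085}
    - {"dx": -0.021,"dy": 0.007,"dz": 0,"rx": 0,"ry": 0,"rz": 0,"hand": 0.085}
    - {"dx": -0.021,"dy": 0.007,"dz": 0,"rx": 0,"ry": 0,"rz": 0,"hand": 0.085}
    - {"dx": -0.021,"dy": 0.007,"dz": 0,"rx": 0,"ry": 0,"rz": 0,"hand": 0.085}
    - {"dx": -0.021,"dy": 0.008,"dz": 0,"rx": 0,"ry": 0,"rz": 0,"hand": 0.085}
    - {"dx": -0.021,"dy": 0.008,"dz": 0,"rx": 0,"ry": 0,"rz": 0,"hand": 0.085}
    - {"dx": -0.021,"dy": 0.008,"dz": 0,"rx": 0,"ry": 0,"rz": 0,"hand": 0.085}
    - {"dx": -0.02,"dy": 0.0085,"dz": 0,"rx": 0,"ry": 0,"rz": -0.5,"hand": 0.085}
    - {"dx": 0,"dy": 0,"dz": 0,"rx": 0,"ry": 0,"rz": 0,"hand": 0.085}
    - {"dx": 0,"dy": 0,"dz": 0,"rx": 0,"ry": 0,"rz": 0,"hand": 0.085}

```text
clock: 31.7
position: [427.5, 228.1, 152.5]
tool_rot: [0.709, 0.705, 0.0, 0.0]
contact_force: [-0.1, -0.6, -0.0]
opening: 84.8
gripper_force: 0.0
```

Emit:
arm_command:
  motion:
    - {"dx": 0,"dy": 0,"dz": -0.03,"rx": 0,"ry": 0,"rz": 0,"hand": 0.085}
    - {"dx": 0,"dy": 0,"dz": -0.03,"rx": 0,"ry": 0,"rz": 0,"hand": 0.085}
    - {"dx": 0,"dy": 0,"dz": -0.012,"rx": 0,"ry": 0,"rz": 0,"hand": 0.085}
    - {"dx": 0,"dy": 0,"dz": 0,"rx": 0,"ry": 0,"rz": 0,"hand": 0.06}
    - {"dx": 0,"dy": 0,"dz": 0,"rx": 0,"ry": 0,"rz": 0,"hand": 0.03}
    - {"dx": 0,"dy": 0,"dz": 0,"rx": 0,"ry": 0,"rz": 0,"hand": 0.03}
    - {"dx": 0,"dy": 0,"dz": 0,"rx": 0,"ry": 0,"rz": 0,"hand": 0.03}
    - {"dx": 0,"dy": 0,"dz": 0,"rx": 0,"ry": 0,"rz": 0,"hand": 0.03}
    - {"dx": 0,"dy": 0,"dz": 0,"rx": 0,"ry": 0,"rz": 0,"hand": 0.03}
  force: 40

```text
clock: 32.6
position: [428.3, 228.1, 82.1]
tool_rot: [0.71, 0.705, 0.001, 0.001]
contact_force: [-1.9, -0.3, 6.1]
opening: 44.6
gripper_force: 40.9
```

Emit:
arm_command:
  motion:
    - {"dx": 0,"dy": 0,"dz": 0.02,"rx": 0,"ry": 0,"rz": 0,"hand": 0.03}
    - {"dx": 0,"dy": 0,"dz": 0.03,"rx": 0,"ry": 0,"rz": 0,"hand": 0.03}
    - {"dx": 0,"dy": 0,"dz": 0.03,"rx": 0,"ry": 0,"rz": 0,"hand": 0.03}
    - {"dx": 0,"dy": -0.02,"dz": 0,"rx": 0,"ry": 0,"rz": 0,"hand": 0.03}
    - {"dx": 0.02,"dy": -0.021,"dz": 0,"rx": 0,"ry": 0,"rz": 0,"hand": 0.03}
    - {"dx": 0.022,"dy": -0.021,"dz": 0,"rx": 0,"ry": 0,"rz": 0,"hand": 0.03}
    - {"dx": 0.022,"dy": -0.021,"dz": 0,"rx": 0,"ry": 0,"rz": 0,"hand": 0.03}
    - {"dx": 0.022,"dy": -0.02,"dz": 0,"rx": 0,"ry": 0,"rz": 0,"hand": 0.03}
    - {"dx": 0.024,"dy": -0.02,"dz": 0,"rx": 0,"ry": 0,"rz": 0,"hand": 0.03}
    - {"dx": 0.027,"dy": 0,"dz": 0,"rx": 0,"ry": 0,"rz": 0,"hand": 0.03}
    - {"dx": 0.0275,"dy": 0,"dz": 0,"rx": 0,"ry": 0,"rz": 0,"hand": 0.03}
    - {"dx": 0,"dy": 0,"dz": -0.03,"rx": 0,"ry": 0,"rz": 0,"hand": 0.03}
    - {"dx": 0,"dy": 0,"dz": -0.015,"rx": 0,"ry": 0,"rz": 0,"hand": 0.03}
    - {"dx": 0,"dy": 0,"dz": 0,"rx": 0,"ry": 0,"rz": 0,"hand": 0.03}
    - {"dx": 0,"dy": 0,"dz": 0,"rx": 0,"ry": 0,"rz": 0,"hand": 0.03}

```text
clock: 34.1
position: [591.2, 105.1, 115.7]
tool_rot: [0.71, 0.705, -0.0, -0.0]
contact_force: [-0.0, -0.1, -1.3]
opening: 44.2
gripper_force: 41.5
```

Run:
```python
from h import *
for _ in range(3): print(env.observe()["position"])
```

```text
[591.20563295 105.10769614 115.72622531]
[591.20563295 105.10769614 115.72622531]
[591.20563295 105.10769614 115.72622531]
```

Emit:
arm_command:
  motion:
    - {"dx": 0.0015,"dy": 0,"dz": -0.01,"rx": 0,"ry": 0,"rz": 0,"hand": 0.03}
    - {"dx": 0,"dy": 0,"dz": -0.004,"rx": 0,"ry": 0,"rz": 0,"hand": 0.03}
    - {"dx": 0,"dy": 0,"dz": -0.003,"rx": 0,"ry": 0,"rz": 0,"hand": 0.03}
    - {"dx": 0,"dy": 0,"dz": -0.002,"rx": 0,"ry": 0,"rz": 0,"hand": 0.03}
    - {"dx": 0,"dy": 0,"dz": 0,"rx": 0,"ry": 0,"rz": 0,"hand": 0.03}

```text
clock: 34.6
position: [593.1, 104.9, 96.1]
tool_rot: [0.71, 0.705, -0.0, -0.0]
contact_force: [0.0, -0.1, -1.9]
opening: 44.5
gripper_force: 41.5
```

Inside the pocket mouth with no contact. Lowering on.

Emit:
arm_command:
  motion:
    - {"dx": 0,"dy": 0,"dz": -0.004,"rx": 0,"ry": 0,"rz": 0,"hand": 0.03}
    - {"dx": 0,"dy": 0,"dz": -0.003,"rx": 0,"ry": 0,"rz": 0,"hand": 0.03}
    - {"dx": 0,"dy": 0,"dz": -0.002,"rx": 0,"ry": 0,"rz": 0,"hand": 0.03}
    - {"dx": 0,"dy": 0,"dz": -0.001,"rx": 0,"ry": 0,"rz": 0,"hand": 0.03}
    - {"dx": 0,"dy": 0,"dz": 0,"rx": 0,"ry": 0,"rz": 0,"hand": 0.03}

```text
clock: 35.1
position: [593.1, 105.0, 86.1]
tool_rot: [0.71, 0.705, -0.0, -0.0]
contact_force: [-0.5, -0.3, -0.8]
opening: 44.2
gripper_force: 41.5
```

Emit:
arm_command:
  motion:
    - {"dx": 0,"dy": 0,"dz": -0.001,"rx": 0,"ry": 0,"rz": 0,"hand": 0.03}
    - {"dx": 0,"dy": 0,"dz": -0.001,"rx": 0,"ry": 0,"rz": 0,"hand": 0.03}
    - {"dx": 0,"dy": 0,"dz": 0,"rx": 0,"ry": 0,"rz": 0,"hand": 0.03}

```text
clock: 35.4
position: [593.5, 104.9, 85.2]
tool_rot: [0.71, 0.705, 0.0, 0.0]
contact_force: [-1.5, 0.2, 4.9]
opening: 44.1
gripper_force: 42.0
```

Emit:
arm_command:
  motion:
    - {"dx": 0,"dy": 0,"dz": 0,"rx": 0,"ry": 0,"rz": 0,"hand": 0.085}
    - {"dx": 0,"dy": 0,"dz": 0,"rx": 0,"ry": 0,"rz": 0,"hand": 0.085}
    - {"dx": 0,"dy": 0,"dz": 0,"rx": 0,"ry": 0,"rz": 0,"hand": 0.085}
    - {"dx": 0,"dy": 0,"dz": 0,"rx": 0,"ry": 0,"rz": 0,"hand": 0.085}
    - {"dx": 0,"dy": 0,"dz": 0.02,"rx": 0,"ry": 0,"rz": 0,"hand": 0.085}
    - {"dx": 0,"dy": 0,"dz": 0.03,"rx": 0,"ry": 0,"rz": 0,"hand": 0.085}
    - {"dx": 0,"dy": 0,"dz": 0.03,"rx": 0,"ry": 0,"rz": 0,"hand": 0.085}
    - {"dx": -0.02,"dy": 0.024,"dz": 0,"rx": 0,"ry": 0,"rz": 0,"hand": 0.085}
    - {"dx": -0.02,"dy": 0.024,"dz": 0,"rx": 0,"ry": 0,"rz": 0,"hand": 0.085}
    - {"dx": -0.02,"dy": 0.024,"dz": 0,"rx": 0,"ry": 0,"rz": 0,"hand": 0.085}
    - {"dx": -0.02,"dy": 0.024,"dz": 0,"rx": 0,"ry": 0,"rz": 0,"hand": 0.085}
    - {"dx": -0.02,"dy": 0.024,"dz": 0,"rx": 0,"ry": 0,"rz": 0,"hand": 0.085}
    - {"dx": -0.021,"dy": 0.024,"dz": 0,"rx": 0,"ry": 0,"rz": 0,"hand": 0.085}
    - {"dx": -0.021,"dy": 0.024,"dz": 0,"rx": 0,"ry": 0,"rz": 0,"hand": 0.085}
    - {"dx": -0.021,"dy": 0.026,"dz": 0,"rx": 0,"ry": 0,"rz": 0,"hand": 0.085}
    - {"dx": 0,"dy": 0,"dz": 0,"rx": 0,"ry": 0,"rz": 0,"hand": 0.085}
    - {"dx": 0,"dy": 0,"dz": 0,"rx": 0,"ry": 0,"rz": 0,"hand": 0.085}

```text
clock: 37.1
position: [430.0, 299.3, 164.4]
tool_rot: [0.709, 0.705, 0.0, 0.0]
contact_force: [0.7, -0.1, 0.4]
opening: 84.8
gripper_force: 0.0
```

Emit:
arm_command:
  motion:
    - {"dx": 0,"dy": -0.0005,"dz": -0.03,"rx": 0,"ry": 0,"rz": 0,"hand": 0.085}
    - {"dx": 0,"dy": 0,"dz": -0.03,"rx": 0,"ry": 0,"rz": 0,"hand": 0.085}
    - {"dx": 0,"dy": 0,"dz": -0.024,"rx": 0,"ry": 0,"rz": 0,"hand": 0.085}
    - {"dx": 0,"dy": 0,"dz": 0,"rx": 0,"ry": 0,"rz": 0,"hand": 0.06}
    - {"dx": 0,"dy": 0,"dz": 0,"rx": 0,"ry": 0,"rz": 0,"hand": 0.03}
    - {"dx": 0,"dy": 0,"dz": 0,"rx": 0,"ry": 0,"rz": 0,"hand": 0.03}
    - {"dx": 0,"dy": 0,"dz": 0,"rx": 0,"ry": 0,"rz": 0,"hand": 0.03}
    - {"dx": 0,"dy": 0,"dz": 0,"rx": 0,"ry": 0,"rz": 0,"hand": 0.03}
    - {"dx": 0,"dy": 0,"dz": 0,"rx": 0,"ry": 0,"rz": 0,"hand": 0.03}
  force: 40

```text
clock: 38.0
position: [431.5, 298.8, 82.2]
tool_rot: [0.71, 0.705, 0.001, 0.001]
contact_force: [-1.0, -0.7, 6.3]
opening: 43.6
gripper_force: 40.7
```

Emit:
arm_command:
  motion:
    - {"dx": 0,"dy": 0,"dz": 0.02,"rx": 0,"ry": 0,"rz": 0,"hand": 0.03}
    - {"dx": 0,"dy": 0,"dz": 0.03,"rx": 0,"ry": 0,"rz": 0,"hand": 0.03}
    - {"dx": 0,"dy": 0,"dz": 0.03,"rx": 0,"ry": 0,"rz": 0,"hand": 0.03}
    - {"dx": 0.023,"dy": -0.01,"dz": 0,"rx": 0,"ry": 0,"rz": 0,"hand": 0.03}
    - {"dx": 0.024,"dy": -0.01,"dz": 0,"rx": 0,"ry": 0,"rz": 0,"hand": 0.03}
    - {"dx": 0.024,"dy": -0.01,"dz": 0,"rx": 0,"ry": 0,"rz": 0,"hand": 0.03}
    - {"dx": 0.024,"dy": -0.01,"dz": 0,"rx": 0,"ry": 0,"rz": 0,"hand": 0.03}
    - {"dx": 0.024,"dy": -0.01,"dz": 0,"rx": 0,"ry": 0,"rz": 0,"hand": 0.03}
    - {"dx": 0.024,"dy": -0.01,"dz": 0,"rx": 0,"ry": 0,"rz": 0,"hand": 0.03}
    - {"dx": 0.0225,"dy": -0.008,"dz": 0,"rx": 0,"ry": 0,"rz": 0,"hand": 0.03}
    - {"dx": 0,"dy": 0,"dz": -0.03,"rx": 0,"ry": 0,"rz": 0,"hand": 0.03}
    - {"dx": 0,"dy": 0,"dz": -0.015,"rx": 0,"ry": 0,"rz": 0,"hand": 0.03}
    - {"dx": 0,"dy": 0,"dz": 0,"rx": 0,"ry": 0,"rz": 0,"hand": 0.03}
    - {"dx": 0,"dy": 0,"dz": 0,"rx": 0,"ry": 0,"rz": 0,"hand": 0.03}

```text
clock: 39.4
position: [595.2, 230.7, 115.7]
tool_rot: [0.709, 0.705, -0.0, -0.0]
contact_force: [0.1, -0.1, -0.2]
opening: 43.5
gripper_force: 41.0
```

Emit:
arm_command:
  motion:
    - {"dx": 0.001,"dy": 0,"dz": -0.01,"rx": 0,"ry": 0,"rz": 0,"hand": 0.03}
    - {"dx": 0,"dy": 0,"dz": -0.004,"rx": 0,"ry": 0,"rz": 0,"hand": 0.03}
    - {"dx": 0,"dy": 0,"dz": -0.003,"rx": 0,"ry": 0,"rz": 0,"hand": 0.03}
    - {"dx": 0,"dy": 0,"dz": -0.003,"rx": 0,"ry": 0,"rz": 0,"hand": 0.03}
    - {"dx": 0,"dy": 0,"dz": 0,"rx": 0,"ry": 0,"rz": 0,"hand": 0.03}

```text
clock: 39.9
position: [596.5, 230.4, 94.9]
tool_rot: [0.71, 0.705, -0.0, -0.0]
contact_force: [-0.3, -0.2, -0.6]
opening: 43.4
gripper_force: 41.0
```

Emit:
arm_command:
  motion:
    - {"dx": 0,"dy": 0,"dz": -0.004,"rx": 0,"ry": 0,"rz": 0,"hand": 0.03}
    - {"dx": 0,"dy": 0,"dz": -0.003,"rx": 0,"ry": 0,"rz": 0,"hand": 0.03}
    - {"dx": 0,"dy": 0,"dz": -0.002,"rx": 0,"ry": 0,"rz": 0,"hand": 0.03}
    - {"dx": 0,"dy": 0,"dz": -0.001,"rx": 0,"ry": 0,"rz": 0,"hand": 0.03}
    - {"dx": 0,"dy": 0,"dz": 0,"rx": 0,"ry": 0,"rz": 0,"hand": 0.03}

```text
clock: 40.4
position: [596.7, 230.4, 85.4]
tool_rot: [0.71, 0.705, 0.0, 0.0]
contact_force: [0.2, 0.1, -0.1]
opening: 43.4
gripper_force: 41.2
```

Contact is just beginning at floor height. One more millimetre, then release and retreat.

Emit:
arm_command:
  motion:
    - {"dx": 0,"dy": 0,"dz": -0.001,"rx": 0,"ry": 0,"rz": 0,"hand": 0.03}
    - {"dx": 0,"dy": 0,"dz": 0,"rx": 0,"ry": 0,"rz": 0,"hand": 0.05}
    - {"dx": 0,"dy": 0,"dz": 0,"rx": 0,"ry": 0,"rz": 0,"hand": 0.085}
    - {"dx": 0,"dy": 0,"dz": 0,"rx": 0,"ry": 0,"rz": 0,"hand": 0.085}
    - {"dx": 0,"dy": 0,"dz": 0,"rx": 0,"ry": 0,"rz": 0,"hand": 0.085}
    - {"dx": 0,"dy": 0,"dz": 0.02,"rx": 0,"ry": 0,"rz": 0,"hand": 0.085}
    - {"dx": 0,"dy": 0,"dz": 0.03,"rx": 0,"ry": 0,"rz": 0,"hand": 0.085}
    - {"dx": 0,"dy": 0,"dz": 0.04,"rx": 0,"ry": 0,"rz": 0,"hand": 0.085}
    - {"dx": -0.02,"dy": 0.02,"dz": 0.03,"rx": 0,"ry": 0,"rz": 0,"hand": 0.085}
    - {"dx": -0.02,"dy": 0.02,"dz": 0.02,"rx": 0,"ry": 0,"rz": 0,"hand": 0.085}
    - {"dx": -0.02,"dy": 0.02,"dz": 0,"rx": 0,"ry": 0,"rz": 0,"hand": 0.085}
    - {"dx": -0.02,"dy": 0.02,"dz": 0,"rx": 0,"ry": 0,"rz": 0,"hand": 0.085}
    - {"dx": -0.02,"dy": 0.02,"dz": 0,"rx": 0,"ry": 0,"rz": 0,"hand": 0.085}
    - {"dx": -0.02,"dy": 0.02,"dz": 0,"rx": 0,"ry": 0,"rz": 0,"hand": 0.085}
    - {"dx": -0.02,"dy": 0.02,"dz": 0,"rx": 0,"ry": 0,"rz": 0,"hand": 0.085}
    - {"dx": 0,"dy": 0,"dz": 0,"rx": 0,"ry": 0,"rz": 0,"hand": 0.085}

```text
clock: 42.0
position: [454.6, 372.5, 224.6]
tool_rot: [0.709, 0.706, 0.0, -0.0]
contact_force: [0.5, 0.5, -1.0]
opening: 85.2
gripper_force: 0.0
```

No pictures are left to view, so I'll check in code. I'll compare the pocket area in the top picture with the start, and look for leftovers on the mat and the portafilter on the stand.

Run:
```python
from h import *
a=cv2.imread("pics/top0.png"); b=np.ascontiguousarray(viewer.read_camera("top")[:,:,::-1]); cv2.imwrite("pics/topend.png",b)
g=lambda i:cv2.cvtColor(i,cv2.COLOR_BGR2GRAY).astype(np.float32)
for n,x,y,w,h in (("brown",189,184,32,34),("drop",232,190,24,26),("green",263,182,30,36),("mat",162,268,120,46)):
    t=g(a)[y:y+h,x:x+w]; s=g(b)[y-6:y+h+6,x-6:x+w+6]
    r=cv2.matchTemplate(s,t,cv2.TM_CCOEFF_NORMED); _,m,_,l=cv2.minMaxLoc(r); print(n,round(m,3),np.array(l)-6,"meandiff",np.abs(g(b)[y:y+h,x:x+w]-t).mean().round(1))
# green lid centroid before/after
for i in (a,b):
    hsv=cv2.cvtColor(i,cv2.COLOR_BGR2HSV)[170:230,185:300]; m=cv2.inRange(hsv,(50,90,40),(75,255,255)); n,_,st,ce=cv2.connectedComponentsWithStats(m); print([(s[4],c.round(1)+[185,170]) for s,c in zip(st[1:],ce[1:]) if s[4]>15])
# stand region: black handle, head rim
for p in ((402,-211,38.5),(414,-141,26),(419,-115,26)): u,v=w2px("top",p); print(p,u,v,b[int(v),int(u)],a[int(v),int(u)])
c=b[270:330,375:475]; cir=cv2.HoughCircles(cv2.resize(g(c).astype(np.uint8),None,fx=4,fy=4,interpolation=cv2.INTER_CUBIC),cv2.HOUGH_GRADIENT,1,20,param1=80,param2=25,minRadius=55,maxRadius=110)
if cir is not None:
    for x,y,r in cir[0][:4]: print("circle",px2w("top",x/4+375,y/4+270,38.5),r/4*1.88)
```

```text
brown 0.942 [0 0] meandiff 4.3
drop 0.9 [0 0] meandiff 3.9
green 0.919 [0 0] meandiff 6.1
mat 0.993 [0 0] meandiff 1.1
[(np.int32(264), array([274.6, 194.7])), (np.int32(94), array([200.4, 194.2]))]
[(np.int32(268), array([274.7, 194.8])), (np.int32(89), array([200.3, 194.7]))]
(402, -211, 38.5) 447.9 300.6 [112 114 117] [32 33 34]
(414, -141, 26) 408.2 294.9 [37 38 39] [50 50 48]
(419, -115, 26) 394.2 292.5 [34 35 37] [36 36 37]
circle [ 398.  -205.7   38.5] 50.384
circle [ 406.1 -210.4   38.5] 45.167
circle [ 389.3 -211.2   38.5] 40.044
circle [ 403.6 -198.3   38.5] 49.303
```

The jars and the bottle match their starting positions, the mat is clear and the portafilter is in the stand. Handing in.

```bash
python3 -c "
from cell import env
print(env.hand_in())"
```

```text
the job is handed in; nothing more can be done
None
```

The job is handed in: both jars and the dropper are back in the pockets they came from, and the portafilter is seated in the stand with its handle out through the opening. The last check was by image comparison only, as I had no pictures left to view.

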